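Espresso cup onto the raised cup rest

TASK

Make an espresso in the yellow cup: stand it on the front end of the coffee machine's narrow raised cup rest and let go of it, then ease it back along the bars until it stands centred under the spout (a hand that holds it does not fit under the brew head). Then press the small green button to start the brew, not the big blue one, and never before the cup is in place. Do not drop or tip the cup, and leave the other things where they stand.

Things in the scene. Friction and masses are not known exactly. Their poses are not given: they have to be found in the camera images.
- machine: Grey and black capsule coffee machine, fixed, about 390 deep, 130 wide (142 at its lever), 286 high, front towards the robot's left. Origin on the work surface under the spout's axis; -x points out of the front, +x to the back, y across, z up. In this frame (mm): drip tray under the cup rest, top z = 36, front end x = -132, 120 wide; body's front wall x = 59; body and lever from x = 80 back up to z = 286.
- spout (a point): Mouth of the steel spout under the brew head (machine frame 0, 0, 168 mm; axes as the machine's): diameter 14, 26 at the root. The head is at x -22 to 78, 114 wide, z 190 to 265; only head and spout hang over the cup rest.
- rest_front (a point): Middle of the front end of the raised cup rest, at the height of its top (machine frame -124, 0, 75 mm; axes as the machine's). The rest is two parallel flat steel bars along x, from x = -124 to 60, each 6 wide, centred at y = -15 and +15 (24 clear between), tops at z = 75, on thin legs. The cup's foot must stand on both bars.
- brew_small_top (a point): Top centre of the small-cup button, green, diameter 18, in a black round housing on top of the brew head, on the machine's +y side (machine frame x = 12, y = 28, z = 287 when up); pressed straight down.
- brew_small (a joint): Travel of the small-cup button in m: 0 up, 0.006 fully down; sprung back, about 4 N at the bottom. It starts the brew beyond 0.004.
- brew_large_top (a point): Top centre of the large-cup button, blue, diameter 30, 56 mm from the green one, on the machine's -y side (machine frame x = 12, y = -28).
- brew_large (a joint): Travel of the large-cup button in m: 0 up, 0.006 fully down; leave it alone.
- yellow_cup_center (a point): The yellow espresso cup: 58 mm tall, outside diameter 60 at the rim, 59 half-way up, 57 at 16 above the flat foot, foot 44, wall 4, about 120 g. Point: its centre, half-way up. z up, +y to its ear, a loop 7 thick reaching 50 from the axis, 15 to 51 above the foot.
- white_cup_center (a point): The white espresso cup: 58 mm tall, outside diameter 60 at the rim, 59 half-way up, 57 at 16 above the flat foot, foot 44, wall 4, about 120 g. Point: its centre, half-way up. z up, +y to its ear, a loop 7 thick reaching 50 from the axis, 15 to 51 above the foot; leave it. The three cups stand upright in changing order on a black rubber mat 3 thick.
- blue_cup_center (a point): The blue espresso cup: 58 mm tall, outside diameter 60 at the rim, 59 half-way up, 57 at 16 above the flat foot, foot 44, wall 4, about 120 g. Point: its centre, half-way up. z up, +y to its ear, a loop 7 thick reaching 50 from the axis, 15 to 51 above the foot; leave it.
- tall_mug_center (a point): Tall red mug, diameter 80, height 95, its centre; leave it.
- topping_shaker_center (a point): Steel topping shaker with a black perforated cap, diameter 70, height 116, its centre; leave it.
- milk_jug_center (a point): Steel milk jug, diameter 78, height 95, its centre; leave it.
- canister_center (a point): Steel canister with a knobbed lid, diameter 96, height 134, its centre; leave it.
- teaspoon_grip (a point): Teaspoon, 140 long, lying on the work surface, the middle of its handle; leave it.
There are look-alikes about, which are no part of the job. Of the things shaped like the part that bears yellow_cup_center, the yellow one is meant.

How it is judged (in metres and radians):
On the way, in this order (a step that is already met when the one before it is completed fails the run):
1. the yellow cup stands let go on both bars at the front end of the cup rest, its axis at least 50 mm in front of the spout's (x of yellow_cup_center in the frame of machine between -0.115 and -0.05 m and y of yellow_cup_center in the frame of machine between -0.011 and 0.011 m and angle between yellow_cup_center's own z axis and vertical below 0.1 rad and z of yellow_cup_center in the frame of machine between 0.099 and 0.109 m and linear speed of yellow_cup below 0.02 m/s and contact force between yellow_cup and the fingers below 0.2 N), for 0.2 s.
2. the yellow cup stands let go on the rest under the spout, its axis within 10 mm of the spout's (horizontal distance between yellow_cup_center and spout below 0.01 m and angle between yellow_cup_center's own z axis and vertical below 0.1 rad and z of yellow_cup_center in the frame of machine between 0.099 and 0.109 m and linear speed of yellow_cup below 0.02 m/s and contact force between yellow_cup and the fingers below 0.2 N), for 0.2 s.
3. the small-cup button is pressed with the cup standing under the spout (all of step 2 and value of joint brew_small above 0.004 m), for 0.05 s.
At the end, for the whole second after the job is handed in: The yellow cup stands upright (within 0.1 rad) on both bars of the cup rest, its axis within 10 mm of the spout's axis, at rest and let go, and both buttons are up again (all of step 2 and value of joint each of brew_small, brew_large below 0.002 m); the robot touches nothing.
It fails at once if the small-cup button was pressed without the cup under the spout (value of joint brew_small above 0.003 m and horizontal distance between yellow_cup_center and spout above 0.015 m).
It fails at once if the large-cup button was pressed (value of joint brew_large above 0.003 m).
It fails at once if the yellow cup was tipped more than 0.5 rad (angle between yellow_cup_center's own z axis and vertical above 0.5 rad).
It fails at once if the yellow cup was dropped or knocked flying: faster than 0.5 m/s while no finger touches it (a fall of over 12 mm) (linear speed of yellow_cup above 0.5 m/s and contact force between yellow_cup and the fingers below 0.05 N).
It fails at once if another cup, the mug, the shaker, the milk jug, the canister or the teaspoon was moved more than 20 to 30 mm or tipped over (distance of any of white_cup_center, blue_cup_center from where it was at the start of the episode above 0.02 m or angle between any of white_cup_center, blue_cup_center, tall_mug_center, topping_shaker_center, milk_jug_center, canister_center, teaspoon_grip's own z axis and vertical above 0.5 rad or distance of any of tall_mug_center, topping_shaker_center, milk_jug_center, canister_center, teaspoon_grip from where it was at the start of the episode above 0.03 m).
It also fails if it takes over 69 s, if anything falls off the work surface, if the arm or the gripper's body presses on something with over 40 N, if the wrist force passes 120 N, or if a joint passes its speed limit or range.

ROBOT

A 7-joint arm with a two-finger parallel gripper is mounted at the origin on the work surface. World frame = base frame: x ahead of the robot, y to its left, z up, the work surface at z = 0. Lengths are in m, angles in degrees, forces in N, time in s.
With the tool pointing down it reaches from about 0.35 to 0.775 m from the base axis. Payload 3.1 kg.
Tool frame: the origin (TCP) lies on the centre line of the jaws, within the pads' length; the fingertips stand 8 mm ahead of it and the grasp point (between the pads) lies 11 mm behind it; z points along the fingers, y is the direction in which the jaws open and shut (so a half turn about z gives the same grasp; the last joint's range is limited). The gripper opens to 85 mm and grips with 20 to 120 N. Pads are 22 mm wide; open, the fingers measure 114 mm over their backs; the gripper's body (76 mm by 85 mm) begins 54 mm behind the grasp point. The pads swing forward as they close: fully open they stand 13 mm farther back than shut.
Start: joints at [-76.358, 17.813, 0.802, 86.603, -0.252, 75.585, -1.558], TCP at [0.152, 0.529, 0.239] pointing down, gripper open.
Joint ranges: [-154.91, 154.91], [-16.99, 109.72], [-72.82, 74.43], [7.12, 147.25], [-82.49, 262.49], [11.32, 116.49], [-174.64, 174.64]. Speed limits (degrees/s): [159.86, 159.86, 180, 180, 180, 180, 180].

INTERFACE

Orientations are given as [roll, pitch, yaw] about the fixed x, y, z axes, in that order (R = Rz(yaw) Ry(pitch) Rx(roll)).
In Python, from rig import telemetry, imaging, order gives the robot as it stands.
- The arm moves only by the tool jog_arm, never from a script. Its argument "series" is a list of rows, each an object with "dp": the shift along the world's x, y, z in mm, a list of three; "twist": the turn about the world's z in rad; "gripper": the closure, from 0 (fully open) to 1 (shut). A call has 1 to 5 rows; each row is the pose to reach, as a shift and turn from the pose commanded when the call began; what a row does not reach only later rows make up. A row lasts 1/12 s, in which the tool goes at most 41.7 mm and 7.16 degrees, less where a joint would pass 70% of its speed; a pose out of reach is approached as far as the arm can. A call with a gripper value outside its range is refused whole. The fingers move at their own pace and stop on an object; the grip force is fixed at half the most. Time passes only in rows, so rows that repeat a pose let the fingers close. It gives the time, the measured TCP pose, the force and the opening at its end, in the units of the state.
- telemetry.sense(): the state, without advancing time (a new reading comes with each control period).
- imaging.snapshot(name): name is "scene" or "top"; returns a dict with "pixels" (400x640x3 uint8, red, green, blue), "z_map" (400x640 float32, m along the optical axis (not along the pixel's ray), 0 where there is no reading), "mtx" (3x3 intrinsics, pixels), "world_from_camera" (4x4, takes a point from camera to world coordinates). Camera axes: x right, y down, z forward; pixel columns grow to the right and rows downward; lengths in m; the calibration is good to about 2 mm. A picture is of the moment at which its call begins.
- order.sign_off(): hands the job in, once; it reports no verdict.
The state is a dict: "time": time; "joint_positions": joint angles; "dq": joint speeds; "joint_torque": joint torques, N m; "tool_pos": TCP position; "ee_rot": TCP orientation; "force": force on the tool from outside, world axes, zero at the start; "wrist_torque": the same for the moment, N m; "width": finger opening in m.
Only numpy, scipy, OpenCV 4.12 (cv2) and the standard library are available. Lean on these libraries where they do the work, as an engineer would, in place of code of your own. Each camera call takes 0.05 s, during which the arm holds its last target.

## Working session

There is one attempt and no reset: what is moved stays moved. The work goes in short steps, Python scripts to look and compute and a tool call to move; the robot and the scene stay as the last step left them, time stands still between calls to the robot, and variables do not carry over. Pictures are saved under pics/ and viewed, and the job is handed in when it is done.

Besides the shell and the picture viewer there is one more tool, called after "Call:" as name(argument=value, ...), one argument or row to a line, values as JSON. jog_arm: Moves the arm, as the interface text tells. Its arguments: {"type":"object","properties":{"series":{"type":"array","items":{"type":"object","properties":{"dp":{"type":"array","items":{"type":"number"}},"twist":{"type":"number"},"gripper":{"type":"number"}}}}},"required":["series"]}

```bash
mkdir -p pics
python3 - <<'E'
from rig import telemetry, imaging
import cv2,numpy as np
for n in ("scene","top"):
    s=imaging.snapshot(n)
    cv2.imwrite(f"pics/{n}0.png",s["pixels"][:,:,::-1]); np.savez(f"/tmp/{n}0.npz",**s)
    print(n,s["mtx"].tolist(),np.round(s["world_from_camera"],4).tolist())
t=telemetry.sense();print({k:np.round(v,3).tolist() for k,v in t.items()})
E
```

```text
scene [[509.2563685557854, 0.0, 325.13811759433383], [0.0, 509.2563685557854, 190.5616222834631], [0.0, 0.0, 1.0]] [[0.0069, 0.8494, -0.5278, 1.135], [0.9999, 0.0005, 0.0138, 0.168], [0.012, -0.5278, -0.8493, 1.2119], [0.0, 0.0, 0.0, 1.0]]
top [[404.4579168012286, 0.0, 319.36654407075827], [0.0, 404.4579168012286, 201.00886391203764], [0.0, 0.0, 1.0]] [[-0.0222, -0.9951, 0.0963, 0.4046], [-0.9997, 0.0213, -0.011, 0.1978], [0.0089, -0.0966, -0.9953, 1.2537], [0.0, 0.0, 0.0, 1.0]]
{'time': 0.1, 'joint_positions': [-76.357, 17.856, 0.801, 86.682, -0.251, 75.585, -1.558], 'dq': [0.059, -0.173, -0.04, -0.18, -0.1, 0.09, 0.003], 'joint_torque': [0.001, -38.085, 0.147, -23.124, 0.012, 0.008, 0.0], 'tool_pos': [0.152, 0.528, 0.238], 'ee_rot': [-179.879, 0.006, 163.973], 'force': [-0.345, 0.232, -1.03], 'wrist_torque': [0.041, 0.026, 0.014], 'width': 0.086}
```

View pics/scene0.png

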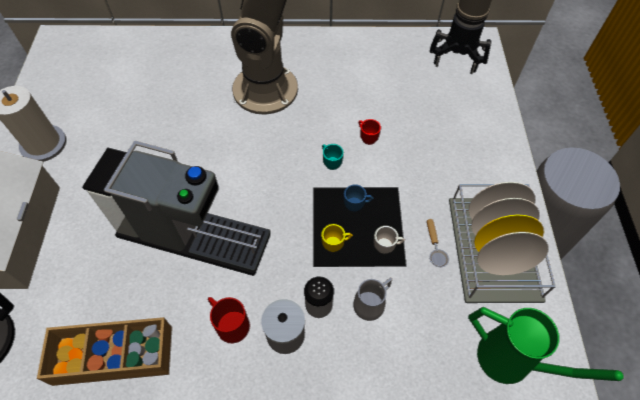

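View pics/top0.png

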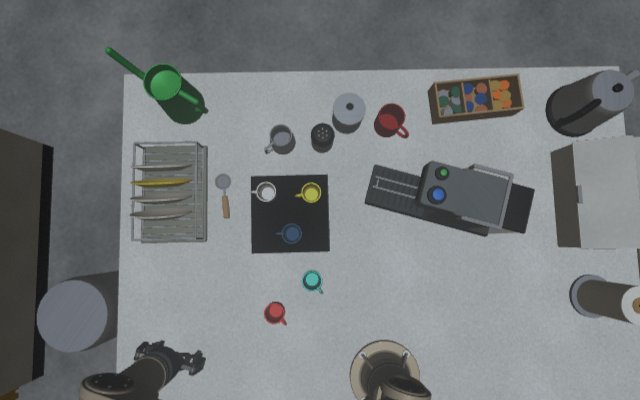

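```bash
cat > h.py <<'E'
import numpy as np,cv2
from rig import telemetry, imaging
def load(n,k=None):
    if k is None: return imaging.snapshot(n)
    return dict(np.load(f"/tmp/{n}{k}.npz"))
def ray(s,u,v):
    d=np.linalg.inv(s["mtx"])@np.array([u,v,1.]); W=s["world_from_camera"]
    return W[:3,3],W[:3,:3]@d
def onz(s,u,v,z):
    o,d=ray(s,u,v); return o+d*(z-o[2])/d[2]
def proj(s,p):
    W=s["world_from_camera"]; c=W[:3,:3].T@(np.asarray(p)-W[:3,3]); q=s["mtx"]@c; return q[:2]/q[2]
def cloud(s):
    z=s["z_map"]; v,u=np.mgrid[0:z.shape[0],0:z.shape[1]]
    d=np.stack([u,v,np.ones_like(u)],-1)@np.linalg.inv(s["mtx"]).T
    P=d*z[...,None]; W=s["world_from_camera"]; return P@W[:3,:3].T+W[:3,3]
def mask(s,col):
    h=cv2.cvtColor(s["pixels"],cv2.COLOR_RGB2HSV)
    lo,hi={'y':((22,120,90),(35,255,255)),'g':((50,120,40),(75,255,255)),'b':((105,160,60),(125,255,255))}[col]
    return cv2.inRange(h,lo,hi)
def crop(s,name,u0,v0,u1,v1,f):
    cv2.imwrite(f"pics/{name}.png",cv2.resize(s["pixels"][v0:v1,u0:u1,::-1],None,fx=f,fy=f,interpolation=cv2.INTER_CUBIC))
E
python3 - <<'E'
from h import *
S=load("scene",0);T=load("top",0)
crop(S,"c_scene",290,180,420,270,6); crop(T,"c_top",350,140,530,250,4)
crop(S,"c_mach",80,140,280,280,4);crop(T,"c_cups",245,170,335,260,6)
for n,s in(("S",S),("T",T)):
    P=cloud(s)
    for c in"ygb":
        m=mask(s,c)
        k,l,st,ce=cv2.connectedComponentsWithStats(m)
        for i in range(1,k):
            if st[i,4]>25:
                p=P[l==i]; print(n,c,st[i].tolist(),ce[i].round(1),"med",np.median(p,0).round(3),"max z",p[:,2].max().round(3))
E
```

```text
S y [474, 214, 70, 38, 1060] [505.1 229.1] med [0.57 0.61 0.13] max z 1.212
S y [321, 224, 32, 22, 430] [334.3 234.9] med [0.536 0.21  0.033] max z 1.212
S g [179, 189, 10, 9, 64] [183.4 193. ] med [ 0.566 -0.118  0.286] max z 1.212
S g [469, 307, 154, 76, 4999] [525.9 347.8] med [0.859 0.592 0.164] max z 1.212
S b [187, 167, 15, 12, 139] [194.2 172.2] med [ 0.514 -0.102  0.287] max z 0.292
S b [344, 193, 24, 11, 78] [353.7 199.5] med [0.425 0.265 0.021] max z 0.065
S b [113, 331, 10, 15, 112] [118. 338.] med [ 0.808 -0.284  0.053] max z 0.062
S b [92, 341, 16, 14, 184] [ 99.8 347.5] med [ 0.83  -0.318  0.057] max z 0.064
S b [107, 355, 13, 13, 139] [113.5 361.5] med [ 0.861 -0.282  0.057] max z 1.212
T y [132, 179, 58, 6, 231] [160.4 181.7] med [0.587 0.641 0.067] max z 1.254
T y [296, 182, 25, 21, 295] [310.1 193. ] med [0.548 0.211 0.012] max z 1.254
T g [105, 48, 46, 33, 256] [125.2  62.8] med [0.907 0.718 0.176] max z 1.254
T g [144, 66, 54, 38, 865] [167.4  85.6] med [0.839 0.601 0.169] max z 1.254
T b [437, 189, 7, 10, 34] [440.6 193.3] med [ 0.511 -0.105  0.287] max z 1.254
```

View pics/c_scene.png

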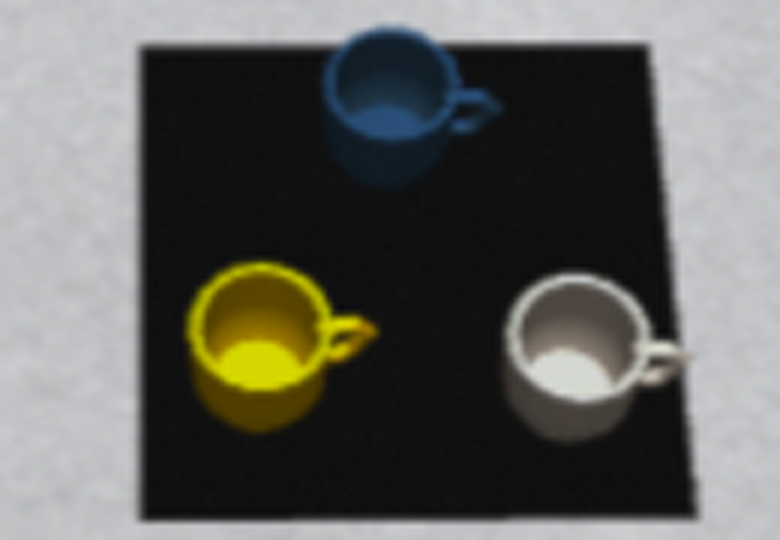

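View pics/c_top.png

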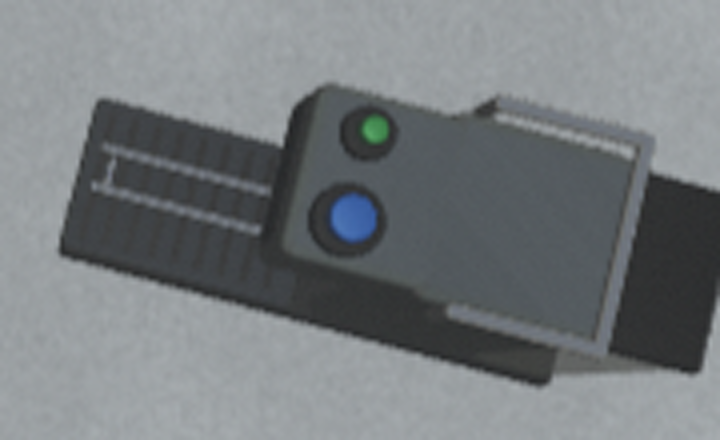

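View pics/c_mach.png

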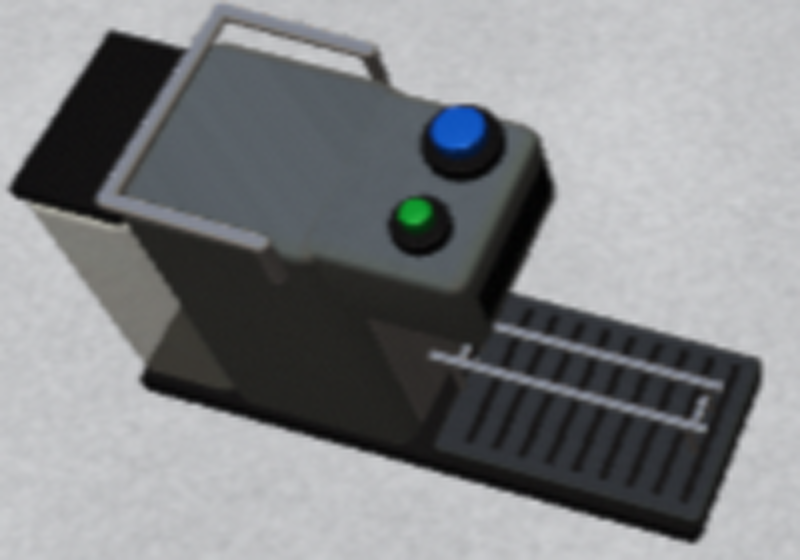

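View pics/c_cups.png

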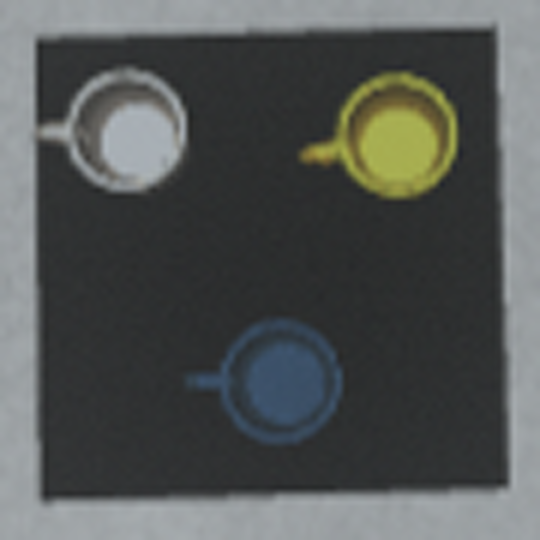

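The candidates are the yellow cup (scene 333,236; top 311,192) and the yellow plate in the rack (scene 505,229). Only the first is a cup of the right size, standing on the black mat with the white and blue ones, and its ear points left in the top view. The machine's bars end in the top view at about (376,177) and (374,187). Next I measure the poses.

Run:
```python
from h import *
from scipy.optimize import least_squares
S=load("scene",0);T=load("top",0)
def cr(u,v,o,f): return ((u+.5)/f-.5+o[0],(v+.5)/f-.5+o[1])
t=lambda u,v:cr(u,v,(350,140),4); s=lambda u,v:cr(u,v,(80,140),4)
obs=[]
A=lambda m,im,uv:obs.append((np.array(m)/1000,im,uv))
A((-124,15,75),T,t(103,147));A((-124,-15,75),T,t(94,187))
A((-124,15,75),S,s(706,429));A((-124,-15,75),S,s(722,386))
A((12,28,287),T,t(376,129));A((12,-28,287),T,t(354,217))
A((12,28,287),S,s(415,213));A((12,-28,287),S,s(459,129))
A((-132,60,36),T,t(97,98));A((-132,-60,36),T,t(61,252))
A((-132,-60,36),S,s(762,360))
def tr(x,p):
    c,n=np.cos(x[2]),np.sin(x[2]); return np.array([x[0]+c*p[0]-n*p[1],x[1]+n*p[0]+c*p[1],p[2]])
f=lambda x:np.concatenate([proj(im,tr(x,p))-uv for p,im,uv in obs])
r=least_squares(f,[.5,-.1,np.radians(-100)],loss="soft_l1")
print(r.x,np.degrees(r.x[2])); print(f(r.x).reshape(-1,2).round(2).tolist())
# separate views
for im,n in((T,'T'),(S,'S')):
    o=[q for q in obs if q[1] is im]
    g=least_squares(lambda x:np.concatenate([proj(i,tr(x,p))-uv for p,i,uv in o]),r.x); print(n,g.x,np.degrees(g.x[2]))
np.save("/tmp/m.npy",r.x)
# yellow cup rim: contour ellipse, at z=.061
from itertools import product
for im,n,w in((S,'S',(315,215,370,258)),(T,'T',(290,175,330,210))):
    m=mask(im,'y'); z=np.zeros_like(m); z[w[1]:w[3],w[0]:w[2]]=m[w[1]:w[3],w[0]:w[2]]
    P=cloud(im); 
    # rim pixels: ray onto z=.061 within 
    ys,xs=np.nonzero(z); q=np.array([onz(im,u,v,.061)[:2] for u,v in zip(xs,ys)])
    Z=P[ys,xs,2]; k=(Z>.05)&(Z<.075); print(n,k.sum(),len(k),'q range',q.min(0).round(4),q.max(0).round(4))
    rim=q[k]; 
    g=least_squares(lambda c:np.hypot(*(rim-c[:2]).T)-.028,[.54,.21],loss="soft_l1",f_scale=.002); print(g.x.round(4))
```

```text
[ 0.54101779 -0.09799367 -1.84617439] -105.77800051905851
[[0.23, -0.35], [0.06, -0.59], [0.62, -0.84], [0.65, -0.61], [0.52, -0.82], [0.89, -0.63], [0.58, -0.62], [0.03, -0.64], [0.8, -0.83], [0.39, -1.51], [0.72, -1.51]]
T [ 0.53920886 -0.09662926 -1.84126602] -105.49677207902876
S [ 0.54255529 -0.09892032 -1.85658655] -106.37457381758226
S 169 430 q range [0.5205 0.1753] [0.5798 0.2536]
[0.551  0.2069]
T 80 295 q range [0.5175 0.1818] [0.5773 0.2535]
[0.5461 0.2101]
```

Run:
```python
from h import *
S=load("scene",0);T=load("top",0)
for n,im,c,e,o in(("T",T,(398,135),(303,153),(245,170)),("S",S,(260,327),(374,332),(290,180))):
    g=lambda p:((p[0]+.5)/6-.5+o[0],(p[1]+.5)/6-.5+o[1])
    C=onz(im,*g(c),.061)[:2];E=onz(im,*g(e),.036)[:2];d=E-C
    print(n,C.round(4),E.round(4),np.hypot(*d).round(4),np.degrees(np.arctan2(d[1],d[0])))
P=cloud(T);print(P[210:214,260:264,2].mean(),P[300,250,2]);P=cloud(S);print(P[120,200,2],P[225,340:350,2])
for a,b in((T,(291,233)),(T,(265,192))): print(onz(a,*b,.061))
```

```text
T [0.5472 0.2091] [0.5421 0.2574] 0.0486 96.06868695527835
S [0.5493 0.2055] [0.5391 0.2553] 0.0509 101.65595560989621
0.004356624550256469 -0.003150640129895077
-0.00023686180136572865 [0.00436755 0.00203621 0.00361867 0.0023739  0.00319264 0.0082636
 0.00401106 0.00152649 0.0062752  0.00234493]
[0.42740986 0.27002741 0.061     ]
[0.55033831 0.34519783 0.061     ]
```

Call:
jog_arm(
  series=[
    {"dp":[30,-25,0],"twist":-0.12,"gripper":0},
    {"dp":[60,-49,0],"twist":-0.24,"gripper":0},
    {"dp":[90,-73,0],"twist":-0.36,"gripper":0},
    {"dp":[120,-97,0],"twist":-0.48,"gripper":0},
    {"dp":[150,-122,0],"twist":-0.6,"gripper":0},
  ],
)

```text
time: 0.52
tool_pos: [0.3027, 0.4052, 0.2389]
ee_rot: [-180.0, 0.0, 129.3]
force: [0.8, 1.0, 0.4]
width: 0.0855
```

Call:
jog_arm(
  series=[
    {"dp":[30,-25,0],"twist":-0.12,"gripper":0},
    {"dp":[60,-49,0],"twist":-0.24,"gripper":0},
    {"dp":[90,-73,0],"twist":-0.36,"gripper":0},
    {"dp":[120,-97,0],"twist":-0.48,"gripper":0},
    {"dp":[150,-122,0],"twist":-0.53,"gripper":0},
  ],
)

```text
time: 0.93
tool_pos: [0.4526, 0.2834, 0.239]
ee_rot: [-180.0, 0.0, 99.0]
force: [0.4, 0.6, -0.8]
width: 0.0856
```

Call:
jog_arm(
  series=[
    {"dp":[30,-25,-20],"twist":0,"gripper":0},
    {"dp":[60,-49,-40],"twist":0,"gripper":0},
    {"dp":[96,-77,-60],"twist":0,"gripper":0},
    {"dp":[96,-77,-80],"twist":0,"gripper":0},
    {"dp":[96,-77,-80],"twist":0,"gripper":0},
  ],
)

```text
time: 1.35
tool_pos: [0.5475, 0.2012, 0.1537]
ee_rot: [-179.5, 0.4, 98.8]
force: [-0.7, -0.4, -0.9]
width: 0.0854
```

Run:
```python
from h import *
S=load("scene");crop(S,"g1",270,130,430,280,4);T=load("top");crop(T,"g1t",240,150,400,270,4)
t=telemetry.sense();print(t["tool_pos"],t["ee_rot"])
for n,s in(("S",S),("T",T)):
  for p in((.548,.208,.061),t["tool_pos"]): print(n,proj(s,p))
```

```text
[0.54681685 0.20715471 0.15773266] [-1.79776519e+02  2.68322298e-02  9.91571691e+01]
S [333.91367725 233.60599853]
S [334.63526066 214.53654139]
T [311.27293194 191.8101206 ]
T [311.2020572  188.01171392]
```

View pics/g1.png

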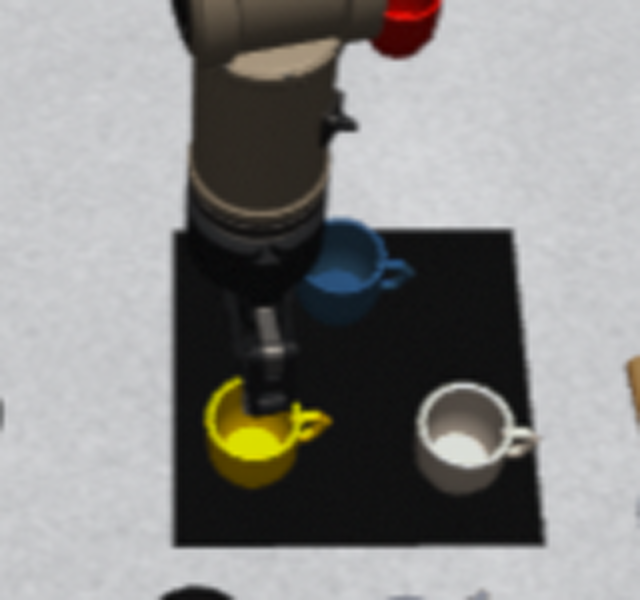

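View pics/g1t.png

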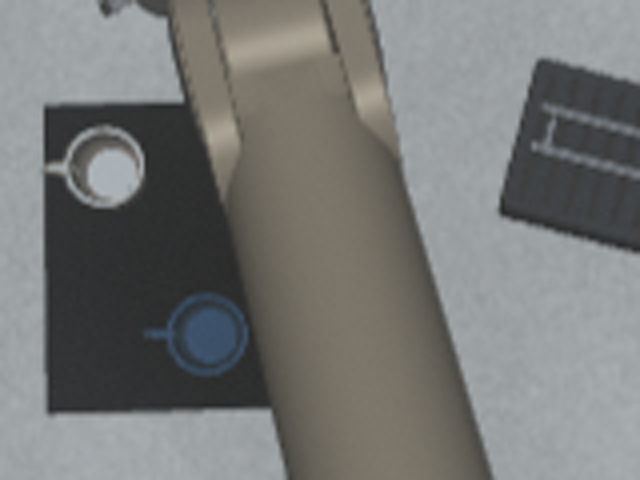

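Call:
jog_arm(
  series=[
    {"dp":[0,1,-35],"twist":0,"gripper":0},
    {"dp":[0,1,-65],"twist":0,"gripper":0},
    {"dp":[0,1,-95],"twist":0,"gripper":0},
    {"dp":[0,1,-120],"twist":0,"gripper":0},
    {"dp":[0,1,-131],"twist":0,"gripper":0},
  ],
)

```text
time: 1.87
tool_pos: [0.5449, 0.2108, 0.0261]
ee_rot: [-179.7, -0.1, 99.4]
force: [-0.9, 0.2, 0.4]
width: 0.0855
```

Call:
jog_arm(
  series=[
    {"dp":[0,0,0],"twist":0,"gripper":0},
    {"dp":[0,0,0],"twist":0,"gripper":0.3},
    {"dp":[0,0,0],"twist":0,"gripper":0.5},
    {"dp":[0,0,0],"twist":0,"gripper":0.6},
    {"dp":[0,0,0],"twist":0,"gripper":0.7},
  ],
)

```text
time: 2.28
tool_pos: [0.5495, 0.2097, 0.0311]
ee_rot: [179.8, -0.1, 99.2]
force: [-1.7, -0.0, 7.0]
width: 0.0572
```

Call:
jog_arm(
  series=[
    {"dp":[0,0,0],"twist":0,"gripper":1},
    {"dp":[0,0,0],"twist":0,"gripper":1},
    {"dp":[0,0,0],"twist":0,"gripper":1},
    {"dp":[0,0,0],"twist":0,"gripper":1},
  ],
)

```text
time: 2.62
tool_pos: [0.5495, 0.2097, 0.0311]
ee_rot: [179.8, -0.1, 99.2]
force: [-2.2, -0.2, 6.6]
width: 0.0571
```

Call:
jog_arm(
  series=[
    {"dp":[0,0,8],"twist":0,"gripper":1},
    {"dp":[0,0,18],"twist":0,"gripper":1},
    {"dp":[0,0,30],"twist":0,"gripper":1},
    {"dp":[0,0,40],"twist":0,"gripper":1},
    {"dp":[0,0,40],"twist":0,"gripper":1},
  ],
)

```text
time: 3.03
tool_pos: [0.5502, 0.2092, 0.0717]
ee_rot: [179.7, -0.1, 99.2]
force: [0.9, -0.0, -2.4]
width: 0.0574
```

Run:
```python
from h import *
S=load("scene");crop(S,"g2",270,130,430,280,4)
t=telemetry.sense();print(t["tool_pos"],t["ee_rot"],t["force"],t["width"])
```

```text
[0.54943017 0.20900218 0.07038894] [ 1.79761052e+02 -5.09341288e-02  9.92225225e+01] [ 0.1871956   0.18604425 -1.83166519] 0.05705768091198454
```

View pics/g2.png

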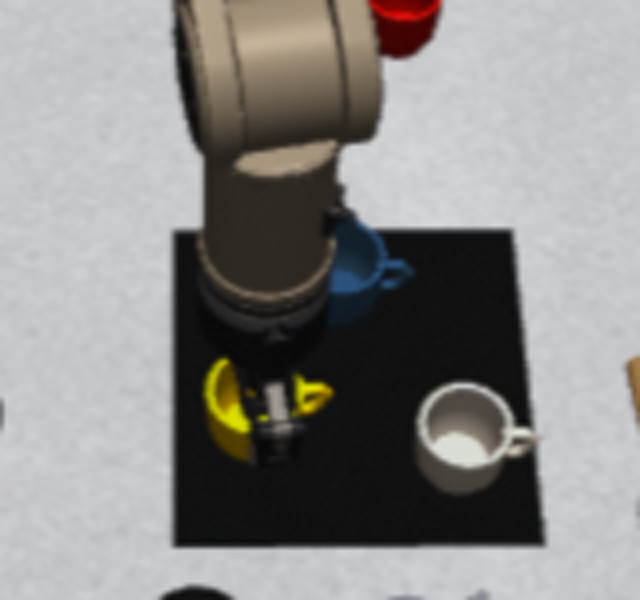

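Call:
jog_arm(
  series=[
    {"dp":[0,0,20],"twist":0,"gripper":1},
    {"dp":[0,0,40],"twist":0.1,"gripper":1},
    {"dp":[0,-15,60],"twist":0.2,"gripper":1},
    {"dp":[1,-30,72],"twist":0.3,"gripper":1},
    {"dp":[2,-45,72],"twist":0.4,"gripper":1},
  ],
)

```text
time: 3.5
tool_pos: [0.5518, 0.1638, 0.1433]
ee_rot: [179.7, 0.1, 122.5]
force: [0.6, -0.5, -1.2]
width: 0.0575
```

Call:
jog_arm(
  series=[
    {"dp":[3,-18,0],"twist":0.1,"gripper":1},
    {"dp":[6,-38,0],"twist":0.2,"gripper":1},
    {"dp":[8,-58,0],"twist":0.3,"gripper":1},
    {"dp":[10,-78,0],"twist":0.4,"gripper":1},
    {"dp":[12,-98,0],"twist":0.5,"gripper":1},
  ],
)

```text
time: 3.92
tool_pos: [0.5614, 0.0646, 0.1397]
ee_rot: [-180.0, -0.1, 151.1]
force: [0.6, -0.0, -0.8]
width: 0.0573
```

Call:
jog_arm(
  series=[
    {"dp":[1,-18,0],"twist":0.1,"gripper":1},
    {"dp":[2,-36,0],"twist":0.2,"gripper":1},
    {"dp":[3,-54,0],"twist":0.234,"gripper":1},
    {"dp":[3,-70,0],"twist":0.234,"gripper":1},
    {"dp":[3,-75,0],"twist":0.234,"gripper":1},
  ],
)

```text
time: 4.33
tool_pos: [0.5645, -0.0102, 0.14]
ee_rot: [179.9, -0.1, 164.0]
force: [0.5, 7.7, 0.4]
width: 0.0572
```

Run:
```python
from h import *
S=load("scene");crop(S,"g3",170,140,310,270,5);T=load("top");crop(T,"g3t",340,120,500,240,5)
t=telemetry.sense();p=t["tool_pos"];print(p,t["ee_rot"],t["force"],t["width"])
x=np.load("/tmp/m.npy");c,n=np.cos(x[2]),np.sin(x[2]);d=p[:2]-x[:2];print("machine xy",c*d[0]+n*d[1],-n*d[0]+c*d[1])
```

```text
[ 0.56450993 -0.00967474  0.13991521] [-1.79997354e+02 -5.14577635e-02  1.64135427e+02] [ 0.24961585  0.12708411 -2.18745693] 0.05702711580433585
machine xy -0.09137905649536132 -0.0014078602372545601
```

View pics/g3.png

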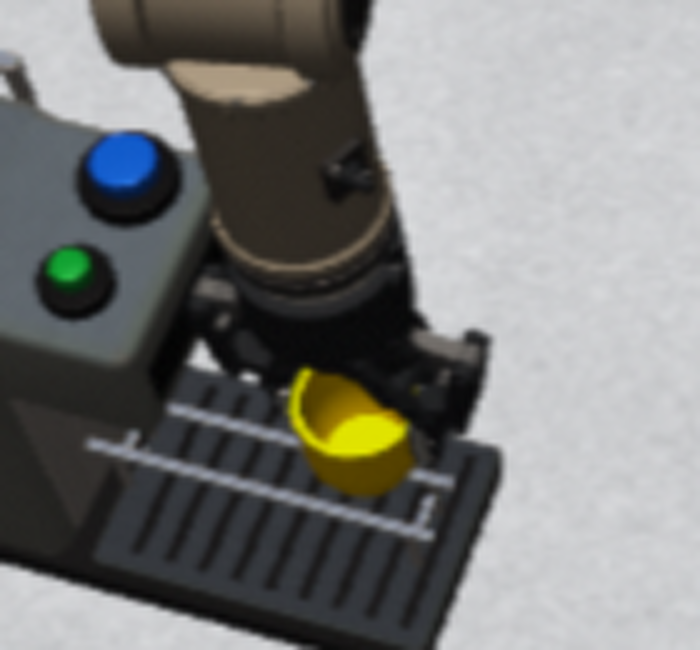

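View pics/g3t.png

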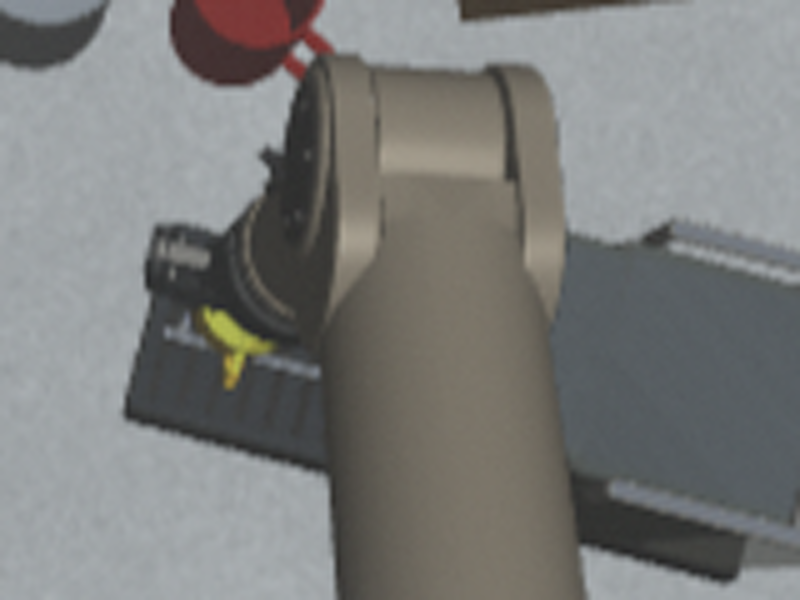

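Run:
```python
from h import *
S=load("scene");p=telemetry.sense()["tool_pos"]
im=cv2.resize(S["pixels"][140:270,170:310,::-1],None,fx=5,fy=5,interpolation=cv2.INTER_CUBIC)
for r,h in((.03,.03),(.026,.03),(.022,-.028)):
    q=np.array([(proj(S,p+[r*np.cos(a),r*np.sin(a),h])-(170,140)+.5)*5-.5 for a in np.linspace(0,6.28,60)])
    cv2.polylines(im,[q.astype(np.int32)],True,(255,0,255) if h>0 else (255,255,0),1)
cv2.imwrite("pics/g4.png",im)
```

```text
(no output)
```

View pics/g4.png

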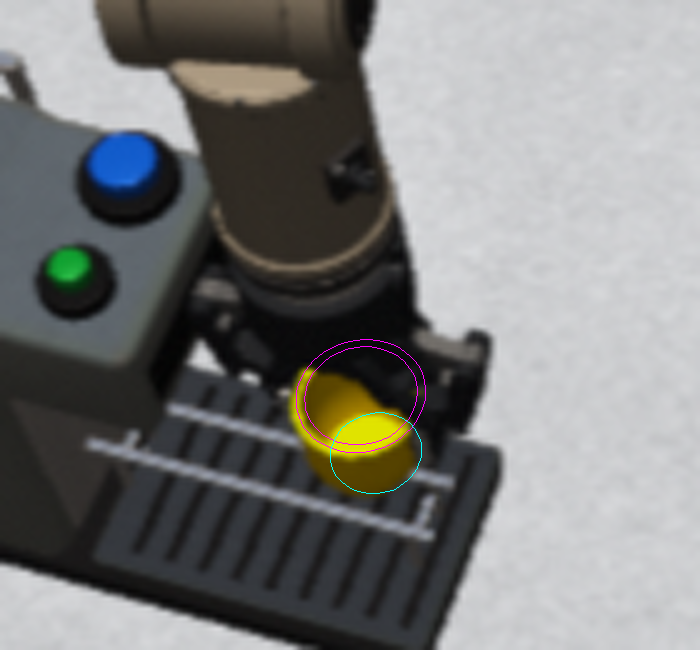

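The scene overlay agrees with the cup held straight, its axis on the tool's to about 3 mm, over both bars. I lower it next.

Call:
jog_arm(
  series=[
    {"dp":[1,0,-10],"twist":0,"gripper":1},
    {"dp":[1,0,-20],"twist":0,"gripper":1},
    {"dp":[1,0,-28],"twist":0,"gripper":1},
    {"dp":[1,0,-32],"twist":0,"gripper":1},
    {"dp":[1,0,-32],"twist":0,"gripper":1},
  ],
)

```text
time: 4.9
tool_pos: [0.5643, -0.009, 0.1061]
ee_rot: [-179.9, -0.2, 164.2]
force: [0.1, 0.2, -1.1]
width: 0.0572
```

Call:
jog_arm(
  series=[
    {"dp":[0,0,-1],"twist":0,"gripper":1},
    {"dp":[0,0,-2],"twist":0,"gripper":1},
    {"dp":[0,0,-2],"twist":0,"gripper":1},
  ],
)

```text
time: 5.15
tool_pos: [0.5661, -0.0094, 0.1065]
ee_rot: [180.0, 0.0, 164.2]
force: [1.0, -0.3, -1.7]
width: 0.0571
```

Call:
jog_arm(
  series=[
    {"dp":[0,0,-1],"twist":0,"gripper":1},
    {"dp":[0,0,-2],"twist":0,"gripper":1},
    {"dp":[0,0,-2],"twist":0,"gripper":1},
  ],
)

```text
time: 5.4
tool_pos: [0.5658, -0.0094, 0.1043]
ee_rot: [180.0, 0.0, 164.2]
force: [0.2, -0.4, -1.4]
width: 0.057
```

Call:
jog_arm(
  series=[
    {"dp":[0,0,-1],"twist":0,"gripper":1},
    {"dp":[0,0,-1],"twist":0,"gripper":1},
  ],
)

```text
time: 5.57
tool_pos: [0.5658, -0.0094, 0.1032]
ee_rot: [-180.0, -0.0, 164.2]
force: [0.0, 0.7, -1.6]
width: 0.0573
```

Call:
jog_arm(
  series=[
    {"dp":[0,0,-1],"twist":0,"gripper":1},
    {"dp":[0,0,-1],"twist":0,"gripper":1},
  ],
)

```text
time: 5.73
tool_pos: [0.566, -0.0094, 0.103]
ee_rot: [180.0, 0.0, 164.2]
force: [-1.8, -0.5, 3.5]
width: 0.057
```

Call:
jog_arm(
  series=[
    {"dp":[0,0,-1],"twist":0,"gripper":1},
    {"dp":[0,0,-1],"twist":0,"gripper":1},
  ],
)

```text
time: 5.9
tool_pos: [0.566, -0.0094, 0.103]
ee_rot: [180.0, 0.0, 164.2]
force: [-3.2, 0.3, 8.7]
width: 0.0572
```

Call:
jog_arm(
  series=[
    {"dp":[0,0,1],"twist":0,"gripper":1},
    {"dp":[0,0,1],"twist":0,"gripper":0.25},
    {"dp":[0,0,1],"twist":0,"gripper":0.15},
    {"dp":[0,0,1],"twist":0,"gripper":0},
    {"dp":[0,0,1],"twist":0,"gripper":0},
  ],
)

```text
time: 6.32
tool_pos: [0.566, -0.0091, 0.102]
ee_rot: [180.0, -0.0, 164.2]
force: [-0.0, 0.3, 0.1]
width: 0.0853
```

Call:
jog_arm(
  series=[
    {"dp":[0,0,0],"twist":0,"gripper":0},
    {"dp":[0,0,0],"twist":0,"gripper":0},
    {"dp":[0,0,0],"twist":0,"gripper":0},
    {"dp":[0,0,0],"twist":0,"gripper":0},
    {"dp":[0,0,0],"twist":0,"gripper":0},
  ],
)

```text
time: 6.73
tool_pos: [0.5659, -0.0092, 0.1022]
ee_rot: [180.0, -0.0, 164.2]
force: [0.7, 1.1, -0.4]
width: 0.0855
```

Call:
jog_arm(
  series=[
    {"dp":[0,0,10],"twist":0,"gripper":0},
    {"dp":[0,0,25],"twist":0,"gripper":0},
    {"dp":[0,0,45],"twist":0,"gripper":0},
    {"dp":[0,0,65],"twist":0,"gripper":0},
    {"dp":[0,0,68],"twist":0,"gripper":0},
  ],
)

```text
time: 7.15
tool_pos: [0.5685, -0.0048, 0.1744]
ee_rot: [179.6, 0.3, 164.4]
force: [4.0, 5.6, -3.0]
width: 0.0853
```

Call:
jog_arm(
  series=[
    {"dp":[6,22,0],"twist":0,"gripper":0},
    {"dp":[13,46,0],"twist":0,"gripper":0},
    {"dp":[20,70,0],"twist":0,"gripper":0},
    {"dp":[27,94,0],"twist":0,"gripper":0},
    {"dp":[28,98,0],"twist":0,"gripper":0},
  ],
)

```text
time: 7.57
tool_pos: [0.5945, 0.0952, 0.1711]
ee_rot: [179.7, 0.0, 164.6]
force: [-0.9, 1.1, 0.5]
width: 0.0859
```

```bash
cat > look.py <<'E'
from h import *
import sys
S=load("scene");T=load("top");k=sys.argv[1]
crop(S,"s"+k,150,120,310,270,5);crop(T,"t"+k,330,130,480,240,5)
t=telemetry.sense();p=t["tool_pos"];x=np.load("/tmp/m.npy");c,n=np.cos(x[2]),np.sin(x[2])
M=lambda p:(np.array([c*(p[0]-x[0])+n*(p[1]-x[1]),-n*(p[0]-x[0])+c*(p[1]-x[1])])*1000).round(1)
print(t["time"],p,t["ee_rot"],t["force"],"tool in machine",M(p))
for nm,s in(("S",S),("T",T)):
    m=mask(s,'y');P=cloud(s)
    w=np.zeros_like(m); w[130:270,(150 if nm=="S" else 360):(310 if nm=="S" else 460)]=1
    ys,xs=np.nonzero(m*w); 
    if len(ys)<15: continue
    Z=P[ys,xs,2]; q=np.array([onz(s,u,v,.133)[:2] for u,v in zip(xs,ys)])[(Z>.124)&(Z<.145)]
    if len(q)<10: continue
    a=np.array([M(v) for v in q]); print(nm,len(a),"rim machine-frame min/max",a.min(0),a.max(0))
E
python3 look.py 5
```

```text
7.6667 [0.59392776 0.09031616 0.17078652] [1.79989140e+02 1.62065193e-02 1.64407130e+02] [-0.27590875 -0.04762155  0.13148936] tool in machine [-195.6   -0.3]
S 171 rim machine-frame min/max [-120.5  -33.4] [-61.4  34.4]
```

View pics/s5.png

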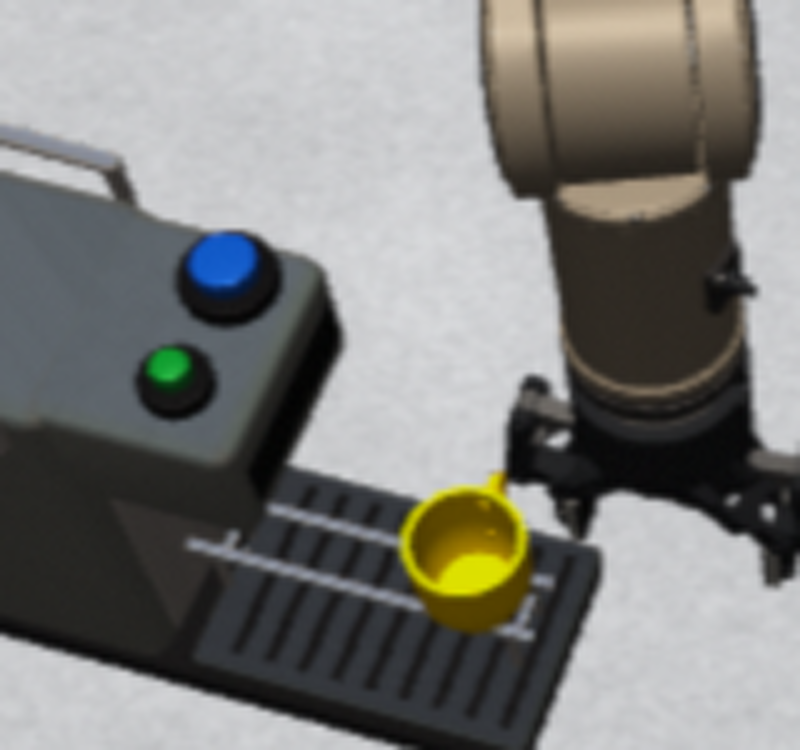

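View pics/t5.png

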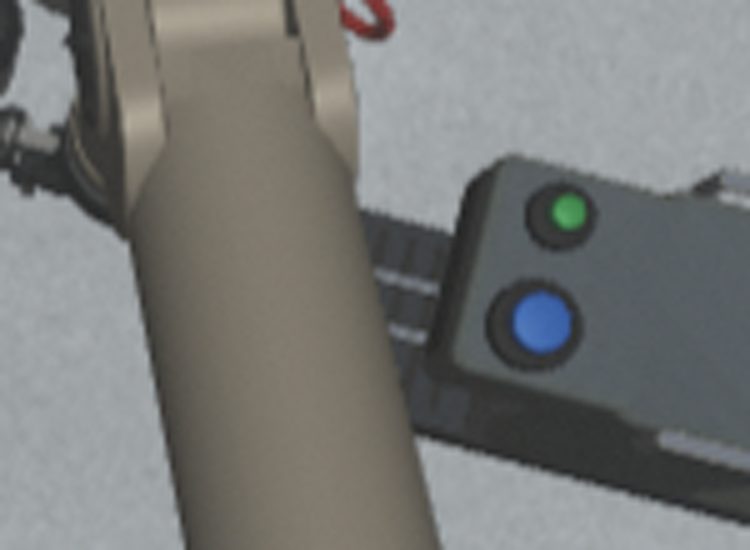

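Run:
```python
from h import *
S=load("scene");P=cloud(S);t=telemetry.sense();p=t["tool_pos"];x=np.load("/tmp/m.npy");c,n=np.cos(x[2]),np.sin(x[2])
d=P-p; mx=(c*d[...,0]+n*d[...,1])*1000; my=(-n*d[...,0]+c*d[...,1])*1000; mz=d[...,2]*1000
R=np.zeros(mx.shape,bool);R[190:235,245:275]=1
k=R&(mz>-40)&(mz<110)&(abs(my)<40)&(mx>20)
for lo in range(-30,100,6):
    q=k&(mz>=lo)&(mz<lo+6)
    if q.sum()>2: print(lo,q.sum(),"x",np.percentile(mx[q],[5,50,95]).round(1),"y",np.percentile(my[q],[5,95]).round(1))
```

```text
0 3 x [40.9 41.2 41.4] y [-7.7  6.6]
6 5 x [41.2 42.  46.2] y [-0.2 10.4]
12 11 x [40.3 41.8 53.6] y [-5.9 10. ]
18 9 x [40.8 43.3 51.7] y [-0.7 10.5]
24 10 x [40.3 44.7 53.6] y [ 2.5 11.1]
30 7 x [40.9 42.2 49. ] y [ 6.4 10.7]
36 7 x [40.8 41.7 46.1] y [ 5.5 11. ]
42 3 x [44.1 49.4 51.7] y [10.4 12. ]
48 16 x [43.8 53.6 61.1] y [ 4.9 12.8]
54 53 x [42.7 51.6 66.6] y [-8.8 13.3]
60 31 x [42.3 59.  69.6] y [-6.3 13.1]
66 25 x [28.  39.6 68.2] y [ 1.1 16.9]
72 26 x [23.4 35.1 68.2] y [ 6.7 17.4]
78 17 x [21.8 57.  67. ] y [ 9.9 17.2]
84 8 x [23.3 59.9 67.3] y [10.8 17.5]
90 18 x [49.6 55.7 66.8] y [ 4.1 13.5]
96 20 x [38.3 52.9 65.1] y [ 2.4 13. ]
```

Call:
jog_arm(
  series=[
    {"dp":[0,0,0],"twist":0,"gripper":0.3},
    {"dp":[0,0,0],"twist":0,"gripper":0.3},
    {"dp":[0,0,0],"twist":0,"gripper":0.3},
    {"dp":[0,0,0],"twist":0,"gripper":0.3},
  ],
)

```text
time: 8.05
tool_pos: [0.5938, 0.0873, 0.1705]
ee_rot: [-180.0, 0.0, 164.1]
force: [0.1, -0.5, -0.2]
width: 0.0604
```

```bash
cat > prof.py <<'E'
from h import *
S=load("scene");P=cloud(S);t=telemetry.sense();p=t["tool_pos"];x=np.load("/tmp/m.npy");c,n=np.cos(x[2]),np.sin(x[2])
print(p)
d=P-p; mx=(c*d[...,0]+n*d[...,1])*1000; my=(-n*d[...,0]+c*d[...,1])*1000; mz=d[...,2]*1000
R=np.zeros(mx.shape,bool);R[180:250,240:330]=1
k=R&(mz>-40)&(mz<110)&(abs(my)<40)
for lo in range(-30,100,6):
    q=k&(mz>=lo)&(mz<lo+6)
    if q.sum()>2: print(lo,q.sum(),"x",np.percentile(mx[q],[2,50,98]).round(1),"y",np.percentile(my[q],[5,95]).round(1))
crop(S,"prof",230,150,330,260,5)
E
python3 prof.py
```

```text
[0.59380524 0.08764008 0.17043234]
-6 6 x [-39.3  31.   35. ] y [-3.7 10. ]
0 11 x [-35.6  30.8  40.2] y [-3.2 11.7]
6 18 x [-41.5  30.5  40.7] y [-6.2 12.6]
12 21 x [-42.7  31.   41.3] y [-6.5 11.9]
18 22 x [-42.1 -31.7  43.4] y [-1.7 12. ]
24 17 x [-40.2  30.5  41.6] y [ 0.9 11.8]
30 10 x [-41.6  30.9  36.4] y [ 4.3 11.5]
36 8 x [-43.6 -35.4  49.5] y [ 6.6 13.2]
42 52 x [-54.8 -30.2  60.7] y [-5.6 13.5]
48 95 x [-59.8 -32.9  57.5] y [-8.  13.3]
54 45 x [-62.1  45.5  62. ] y [-10.4  12.8]
60 52 x [-59.5 -26.7  62.1] y [-7.1 17. ]
66 63 x [-61.2  -0.7  62.8] y [ 1.3 18.2]
72 32 x [-61.2 -17.7  60.6] y [ 8.2 18. ]
78 44 x [-64.8   4.1  66.2] y [10.6 18.8]
84 51 x [-66.  -24.7  65.6] y [ 2.9 19.5]
90 66 x [-66.2 -18.2  67.4] y [ 0.3 19.3]
96 159 x [-66.6 -39.5  67. ] y [-9.8 14. ]
```

View pics/prof.png

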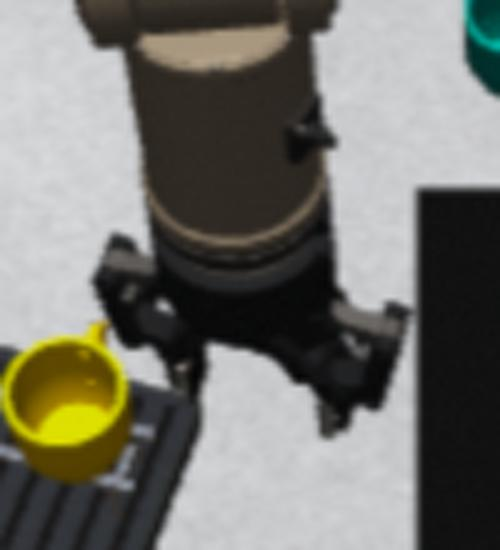

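Call:
jog_arm(
  series=[
    {"dp":[0,0,0],"twist":0,"gripper":0},
    {"dp":[0,0,0],"twist":0,"gripper":0},
    {"dp":[0,0,0],"twist":0,"gripper":0},
    {"dp":[0,0,0],"twist":0,"gripper":0},
  ],
)

```text
time: 8.43
tool_pos: [0.5938, 0.0887, 0.1703]
ee_rot: [180.0, -0.0, 164.2]
force: [0.2, 0.2, 0.4]
width: 0.0855
```

```bash
sed -i 's/R\[180:250,240:330\]=1/R[130:250,240:330]=1/; s/mz<110/mz<200/; s/range(-30,100,6)/range(-30,150,5)/; s/lo+6/lo+5/' prof.py; python3 prof.py
```

```text
[0.59385665 0.08867344 0.17026702]
5 4 x [-49.   -2.   43.4] y [-3.7  9.4]
10 16 x [-50.7  43.5  55.6] y [-1.5 11.6]
15 15 x [-55.6 -43.6  51.3] y [-3.5 12. ]
20 14 x [-55.6  -1.4  52.8] y [-2.4 11.8]
25 17 x [-54.5  42.9  56.9] y [ 5.3 12.2]
30 12 x [-55.7 -43.8  52.2] y [ 1.3 11.6]
35 12 x [-54.5 -46.4  49.4] y [ 7.3 13. ]
40 6 x [-35.3  44.   49.2] y [ 8.5 12.6]
45 15 x [-58.5  43.5  63.6] y [ 5.8 12.7]
50 39 x [-72.1 -44.6  68.3] y [-7.  12.7]
55 87 x [-73.   48.3  67.7] y [-7.7 13.3]
60 49 x [-72.9 -42.5  69.2] y [-7.8 14.5]
65 60 x [-72.1 -33.5  68.5] y [-8.3 16.8]
70 68 x [-70.7 -26.9  69.4] y [-2.8 17.6]
75 42 x [-70.9 -30.4  67.7] y [ 2.6 18.3]
80 42 x [-71.1 -26.6  69.3] y [-0.5 17.8]
85 38 x [-70.2 -26.8  67.3] y [-4.5 18.9]
90 54 x [-69.2 -21.7  66.5] y [-0.2 20.2]
95 56 x [-68.8 -29.4  65.1] y [-1.1 19.1]
100 65 x [-68.4 -38.7  62.5] y [-8.4 12.6]
105 149 x [-67.  -39.8  67.2] y [-10.   12.3]
110 39 x [-65.7  57.1  64.7] y [-9.  12.1]
115 5 x [-36.8 -35.2 -34. ] y [ 2.3 11.9]
120 21 x [-37.2 -18.6  18.4] y [ 1.4 37. ]
125 40 x [-36.8 -19.9  18.6] y [ 5.7 38.2]
130 38 x [-36.6 -13.   29. ] y [ 3.7 37.4]
135 48 x [-36.4 -15.9  27.5] y [ 6.1 38.1]
140 41 x [-36.6 -14.6  24.2] y [ 1.6 37.7]
145 43 x [-36.6 -12.7  29.8] y [ 9.  37.2]
```

View pics/prof.png

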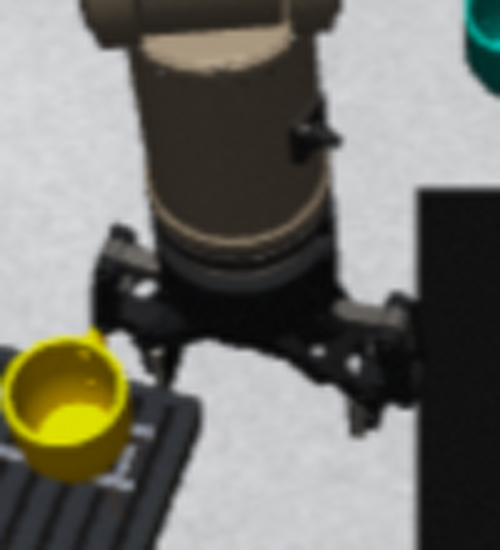

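Call:
jog_arm(
  series=[
    {"dp":[2,7,0],"twist":0,"gripper":0},
    {"dp":[2,7,-25],"twist":0,"gripper":0},
    {"dp":[2,7,-50],"twist":0,"gripper":0},
    {"dp":[2,7,-75],"twist":0,"gripper":0},
    {"dp":[2,7,-79],"twist":0,"gripper":0},
  ],
)

```text
time: 8.9
tool_pos: [0.5922, 0.0961, 0.0866]
ee_rot: [-179.8, -0.5, 164.2]
force: [-0.7, -0.0, -0.5]
width: 0.0854
```

```bash
python3 look.py 6
```

```text
9.0 [0.59474082 0.09607463 0.09000243] [-179.92562655   -0.18145858  164.22950799] [ 0.09071016  0.88144222 -0.02909284] tool in machine [-201.4   -1.1]
S 174 rim machine-frame min/max [-120.5  -34.1] [-61.4  35. ]
T 31 rim machine-frame min/max [-91.6 -15.4] [-63.9  28.6]
```

View pics/s6.png

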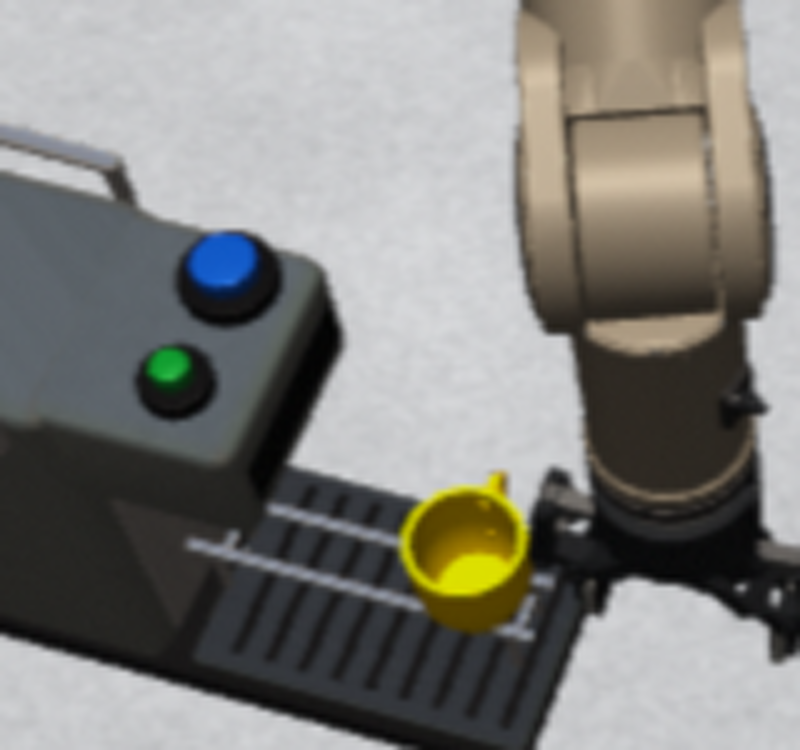

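Call:
jog_arm(
  series=[
    {"dp":[-2,-8,0],"twist":0,"gripper":0},
    {"dp":[-4,-14,0],"twist":0,"gripper":0},
    {"dp":[-6,-20,0],"twist":0,"gripper":0},
    {"dp":[-7,-24,0],"twist":0,"gripper":0},
    {"dp":[-8,-28,0],"twist":0,"gripper":0},
  ],
)

```text
time: 9.42
tool_pos: [0.5889, 0.0676, 0.0929]
ee_rot: [179.9, 0.2, 164.2]
force: [1.2, 2.9, 3.4]
width: 0.085
```

Call:
jog_arm(
  series=[
    {"dp":[-1,-3,0],"twist":0,"gripper":0},
    {"dp":[-2,-6,0],"twist":0,"gripper":0},
    {"dp":[-3,-10,0],"twist":0,"gripper":0},
    {"dp":[-3,-10,0],"twist":0,"gripper":0},
  ],
)

```text
time: 9.75
tool_pos: [0.586, 0.0584, 0.0926]
ee_rot: [179.9, 0.2, 164.2]
force: [0.8, 3.8, 4.8]
width: 0.0857
```

```bash
python3 look.py 7
```

```text
9.85 [0.5859489  0.05866722 0.09242277] [1.79878639e+02 1.35918920e-01 1.64269035e+02] [1.51761105 4.3118712  4.79329789] tool in machine [-163.     0.6]
S 139 rim machine-frame min/max [-105.9  -24.3] [-47.7  34.5]
```

View pics/s7.png

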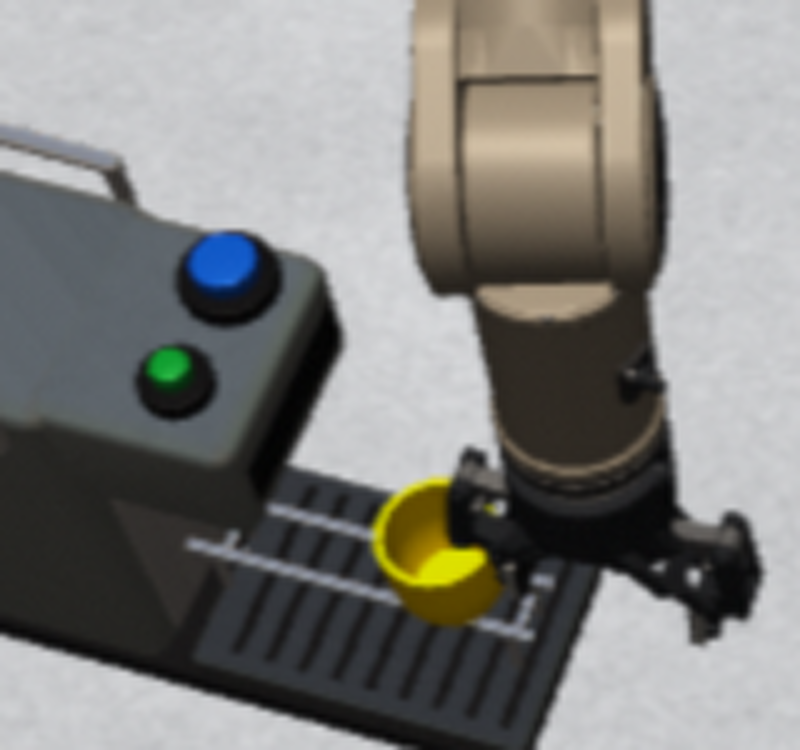

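Call:
jog_arm(
  series=[
    {"dp":[0,0,2],"twist":0,"gripper":0},
    {"dp":[0,0,3],"twist":0,"gripper":0},
    {"dp":[0,0,3],"twist":0,"gripper":0},
  ],
)

```text
time: 10.1
tool_pos: [0.5844, 0.0569, 0.0939]
ee_rot: [-179.9, -0.0, 164.2]
force: [0.9, 1.2, 0.7]
width: 0.0853
```

Call:
jog_arm(
  series=[
    {"dp":[-1,-4,0],"twist":0,"gripper":0},
    {"dp":[-2,-8,0],"twist":0,"gripper":0},
    {"dp":[-3,-11,0],"twist":0,"gripper":0},
    {"dp":[-4,-14,0],"twist":0,"gripper":0},
  ],
)

```text
time: 10.43
tool_pos: [0.5803, 0.0426, 0.094]
ee_rot: [-180.0, -0.0, 164.1]
force: [0.6, 1.7, 0.9]
width: 0.0854
```

```bash
python3 look.py 8
```

```text
10.5333 [0.58024942 0.04199796 0.09403513] [-1.79920278e+02 -4.25712050e-02  1.64098821e+02] [-0.48225187  0.61558822  0.04056713] tool in machine [-145.4   -0.3]
S 138 rim machine-frame min/max [-88.6 -24.9] [-30.9  33.5]
```

View pics/s8.png

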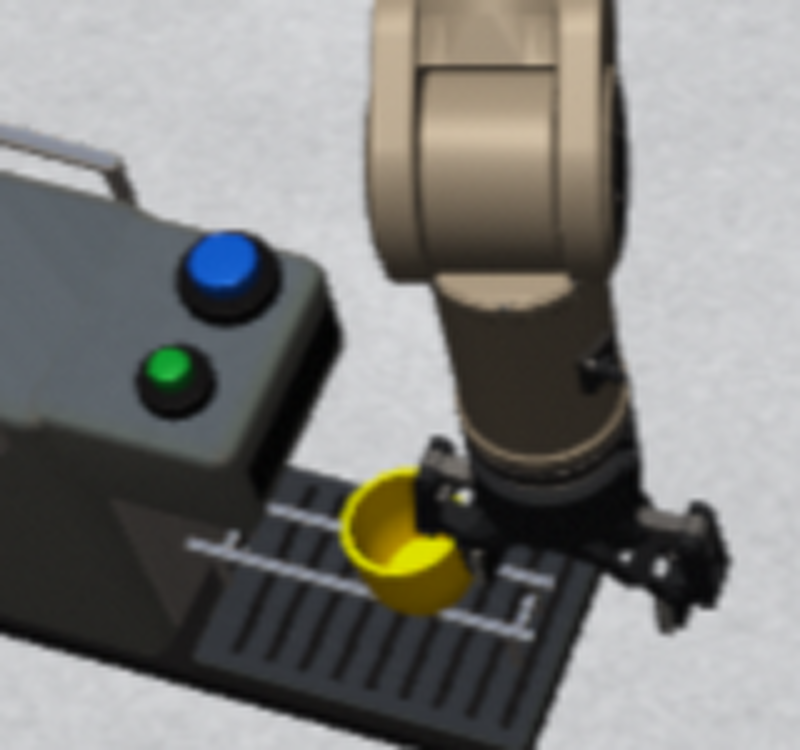

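Call:
jog_arm(
  series=[
    {"dp":[-1,-4,0],"twist":0,"gripper":0},
    {"dp":[-2,-8,0],"twist":0,"gripper":0},
    {"dp":[-3,-12,0],"twist":0,"gripper":0},
    {"dp":[-4,-16,0],"twist":0,"gripper":0},
    {"dp":[-6,-20,0],"twist":0,"gripper":0},
  ],
)

```text
time: 10.95
tool_pos: [0.575, 0.0231, 0.0944]
ee_rot: [180.0, 0.0, 164.2]
force: [1.4, 0.8, 0.5]
width: 0.0855
```

Call:
jog_arm(
  series=[
    {"dp":[-1,-4,0],"twist":0,"gripper":0},
    {"dp":[-2,-8,0],"twist":0,"gripper":0},
    {"dp":[-3,-12,0],"twist":0,"gripper":0},
    {"dp":[-5,-16,0],"twist":0,"gripper":0},
    {"dp":[-6,-20,0],"twist":0,"gripper":0},
  ],
)

```text
time: 11.37
tool_pos: [0.5686, 0.0032, 0.0943]
ee_rot: [-180.0, -0.0, 164.2]
force: [0.3, 1.4, 0.7]
width: 0.0856
```

Call:
jog_arm(
  series=[
    {"dp":[-1,-3,0],"twist":0,"gripper":0},
    {"dp":[-2,-6,0],"twist":0,"gripper":0},
    {"dp":[-2,-8,0],"twist":0,"gripper":0},
    {"dp":[-2,-8,0],"twist":0,"gripper":0},
  ],
)

```text
time: 11.7
tool_pos: [0.5666, -0.0052, 0.0942]
ee_rot: [-180.0, -0.0, 164.1]
force: [1.2, 1.0, 0.5]
width: 0.0853
```

```bash
python3 look.py 9
```

```text
11.8 [ 0.56658263 -0.00480624  0.09407372] [-1.79963239e+02 -2.67667743e-02  1.64185233e+02] [-1.20367324  0.27026618 -0.52275496] tool in machine [-96.6  -0.7]
S 90 rim machine-frame min/max [-39.5 -24.7] [ 6.3 33.8]
```

View pics/s9.png

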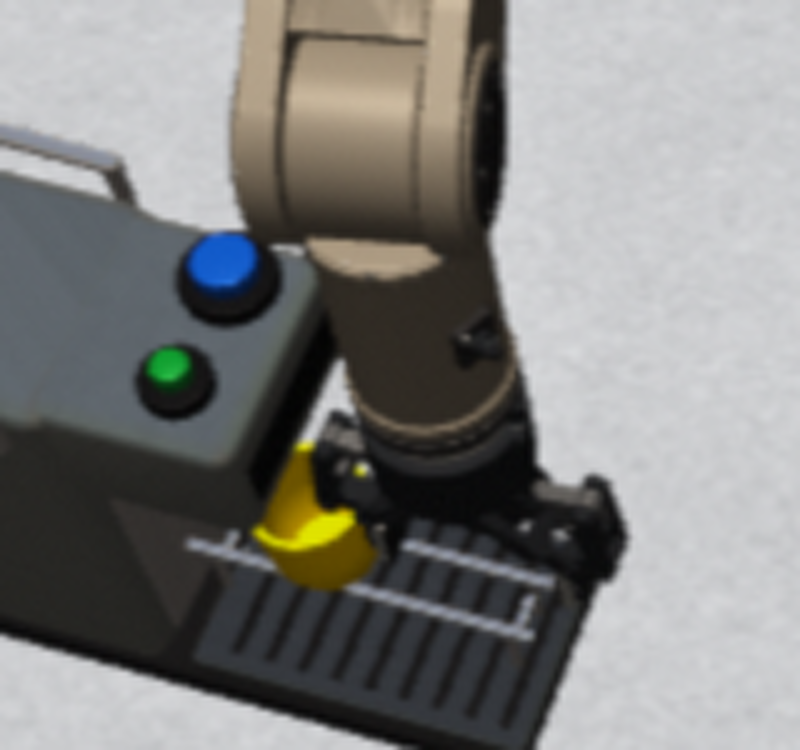

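Call:
jog_arm(
  series=[
    {"dp":[-1,-2,0],"twist":0,"gripper":0},
    {"dp":[-1,-4,0],"twist":0,"gripper":0},
    {"dp":[-1,-4,0],"twist":0,"gripper":0},
  ],
)

```text
time: 12.05
tool_pos: [0.5658, -0.0087, 0.0943]
ee_rot: [-180.0, 0.0, 164.2]
force: [0.8, 1.3, 0.7]
width: 0.0852
```

Call:
jog_arm(
  series=[
    {"dp":[0,-1,0],"twist":0,"gripper":0},
    {"dp":[-1,-3,0],"twist":0,"gripper":0},
    {"dp":[-1,-3,0],"twist":0,"gripper":0},
  ],
)

```text
time: 12.3
tool_pos: [0.5655, -0.0101, 0.0945]
ee_rot: [179.9, 0.1, 164.3]
force: [1.4, 4.0, 0.3]
width: 0.0851
```

```bash
python3 look.py 10
```

```text
12.4 [ 0.56545908 -0.01006808  0.09443335] [1.79908333e+02 5.10990553e-02 1.64286832e+02] [2.17539627 4.63113356 0.34507787] tool in machine [-91.3  -0.4]
S 68 rim machine-frame min/max [-34.9 -17. ] [ 8.5 33.2]
```

View pics/s10.png

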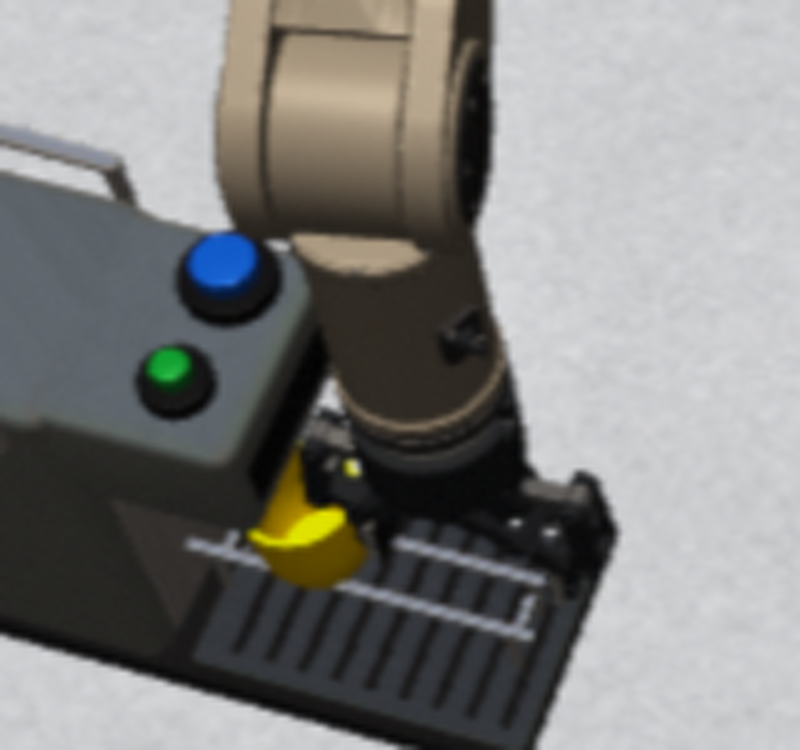

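Call:
jog_arm(
  series=[
    {"dp":[5,14,0],"twist":0,"gripper":0},
    {"dp":[12,38,0],"twist":0,"gripper":0},
    {"dp":[20,68,0],"twist":0,"gripper":0},
    {"dp":[28,98,0],"twist":0,"gripper":0},
    {"dp":[28,98,0],"twist":0,"gripper":0},
  ],
)

```text
time: 12.82
tool_pos: [0.5933, 0.0953, 0.0939]
ee_rot: [179.7, -0.1, 164.7]
force: [-0.8, 2.5, -0.1]
width: 0.0856
```

```bash
cat > ov.py <<'E'
from h import *
import sys
k=sys.argv[1];mx,my=float(sys.argv[2])/1e3,float(sys.argv[3])/1e3
x=np.load("/tmp/m.npy");c,n=np.cos(x[2]),np.sin(x[2])
S=load("scene")
im=cv2.resize(S["pixels"][170:260,170:270,::-1],None,fx=7,fy=7,interpolation=cv2.INTER_CUBIC)
W=lambda a,b,z:(x[0]+c*a-n*b,x[1]+n*a+c*b,z)
for r,z in((.03,.133),(.022,.075)):
    q=np.array([(proj(S,W(mx+r*np.cos(a),my+r*np.sin(a),z))-(170,170)+.5)*7-.5 for a in np.linspace(0,6.28,80)])
    cv2.polylines(im,[q.astype(np.int32)],True,(255,0,255),1)
for b in(-15,15):
    q=[(proj(S,W(a/1e3,b/1e3,.075))-(170,170)+.5)*7-.5 for a in(-124,60)]
    cv2.polylines(im,[np.int32(q)],False,(0,255,0),1)
cv2.imwrite(f"pics/ov{k}.png",im)
E
python3 look.py 11; python3 ov.py 11 -7 0
```

```text
12.9167 [0.59241855 0.0874809  0.09374043] [-1.79910129e+02 -5.32315835e-02  1.64385701e+02] [-0.82038267 -0.78186437  0.83940939] tool in machine [-192.5   -1. ]
S 121 rim machine-frame min/max [-39.8 -36.6] [ 8.5 34.4]
T 53 rim machine-frame min/max [-40.9 -47.2] [-10.2  25.6]
```

View pics/ov11.png

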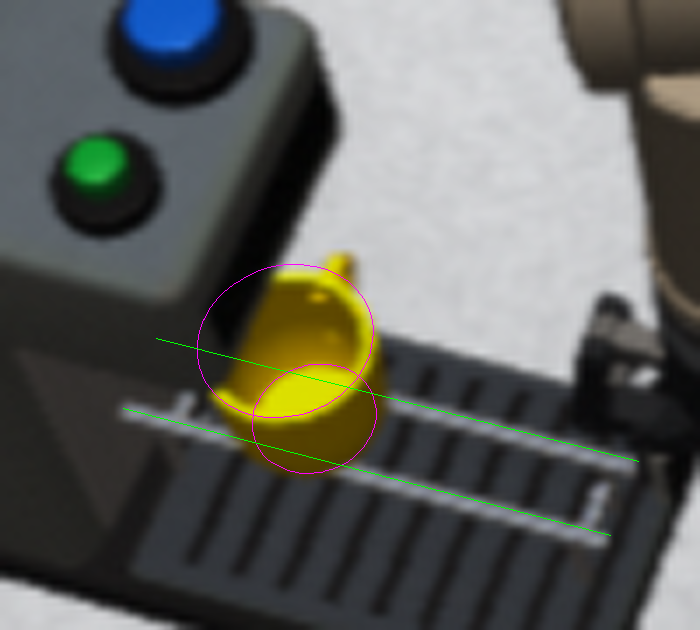

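Run:
```python
from h import *
p=telemetry.sense()["tool_pos"];x=np.load("/tmp/m.npy");c,n=np.cos(x[2]),np.sin(x[2])
Q=[]
for s in(load("scene"),load("top")):
    P=cloud(s).reshape(-1,3);ok=s["z_map"].ravel()>0;Q.append(P[ok])
d=np.vstack(Q)-p; mx=(c*d[:,0]+n*d[:,1])*1000; my=(-n*d[:,0]+c*d[:,1])*1000; mz=d[:,2]*1000
k=(abs(mx)<110)&(abs(my)<150)&(mz>0)&(mz<420)
for lo in range(0,420,15):
    q=k&(mz>=lo)&(mz<lo+15)&(mx<110)
    if q.sum()>3: print(lo,q.sum(),"x",np.percentile(mx[q],[1,99]).round(),"y",np.percentile(my[q],[1,99]).round())
```

```text
0 196 x [-109.   46.] y [ -3. 144.]
15 575 x [-110.   48.] y [  1. 150.]
30 29 x [-56.  54.] y [-14.  12.]
45 146 x [-74.  71.] y [-15.  15.]
60 182 x [-73.  71.] y [-19.  18.]
75 125 x [-72.  70.] y [-19.  20.]
90 162 x [-70.  67.] y [-14.  20.]
105 248 x [-68.  67.] y [-14.  14.]
120 92 x [-38.  27.] y [-38.  38.]
135 126 x [-37.  28.] y [-38.  39.]
150 187 x [-37.  30.] y [-36.  38.]
165 100 x [-36.  30.] y [-36.  38.]
180 125 x [-37.  29.] y [-33.  38.]
195 191 x [-36.  34.] y [-33.  37.]
210 121 x [-35.  28.] y [-27.  36.]
225 115 x [-34.  27.] y [-22.  36.]
240 121 x [-46.  26.] y [11. 36.]
255 177 x [-46.  27.] y [-6. 36.]
270 133 x [-35.  26.] y [-0. 36.]
285 139 x [-35.  25.] y [-1. 36.]
300 85 x [-35.  21.] y [11. 38.]
315 199 x [-33.  14.] y [14. 39.]
330 57 x [-51.  19.] y [-54.  51.]
345 221 x [-53.  27.] y [-64.  54.]
360 419 x [-53.  29.] y [-73.  53.]
375 864 x [-51.  36.] y [-69.  48.]
390 1540 x [-46.  38.] y [-73.  35.]
405 1845 x [-34.  57.] y [-94.   8.]
```

View pics/s11.png

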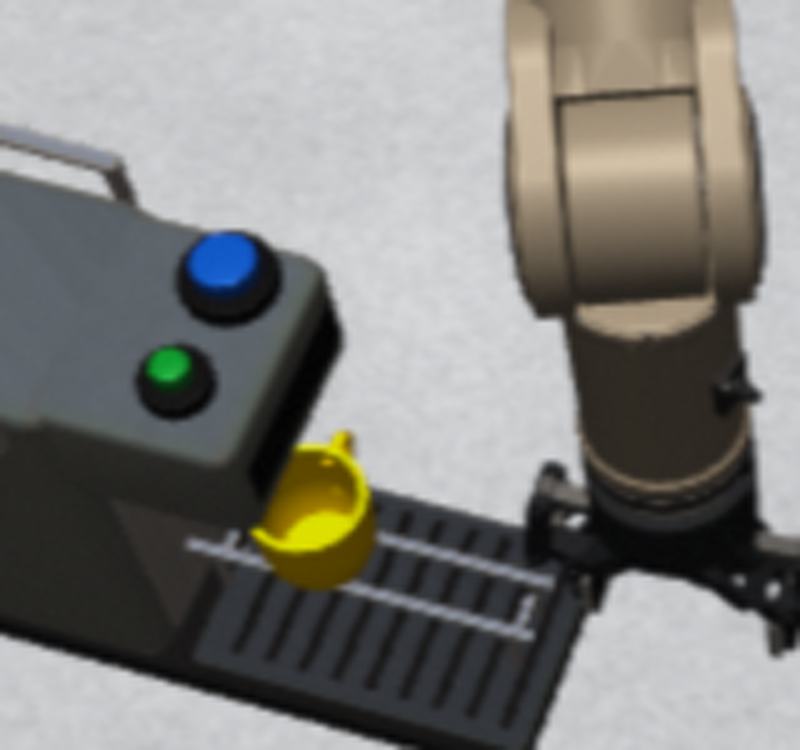

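Call:
jog_arm(
  series=[
    {"dp":[0,0,0],"twist":0.12,"gripper":0},
    {"dp":[-10,0,0],"twist":0.24,"gripper":0},
    {"dp":[-20,-5,0],"twist":0.36,"gripper":0},
    {"dp":[-30,-10,0],"twist":0.48,"gripper":0},
    {"dp":[-40,-15,0],"twist":0.6,"gripper":0},
  ],
)

```text
time: 13.48
tool_pos: [0.5522, 0.0689, 0.0943]
ee_rot: [-179.9, -0.0, -161.3]
force: [0.1, -1.0, -0.1]
width: 0.0855
```

Call:
jog_arm(
  series=[
    {"dp":[-10,-5,0],"twist":0.12,"gripper":0},
    {"dp":[-15,-10,0],"twist":0.24,"gripper":0},
    {"dp":[-20,-15,0],"twist":0.36,"gripper":0},
    {"dp":[-24,-25,0],"twist":0.48,"gripper":0},
    {"dp":[-24,-30,0],"twist":0.534,"gripper":0},
  ],
)

```text
time: 13.9
tool_pos: [0.5275, 0.0379, 0.0943]
ee_rot: [-180.0, -0.1, -130.8]
force: [-0.6, 0.3, 0.3]
width: 0.0852
```

```bash
python3 look.py 12
```

```text
14.0 [0.528451   0.03775107 0.09437685] [-1.79939192e+02 -9.83271773e-02 -1.31162023e+02] [0.34476743 0.21440617 0.26718013] tool in machine [-127.2  -49. ]
S 121 rim machine-frame min/max [-39.8 -36.6] [ 8.5 33.8]
```

View pics/s12.png

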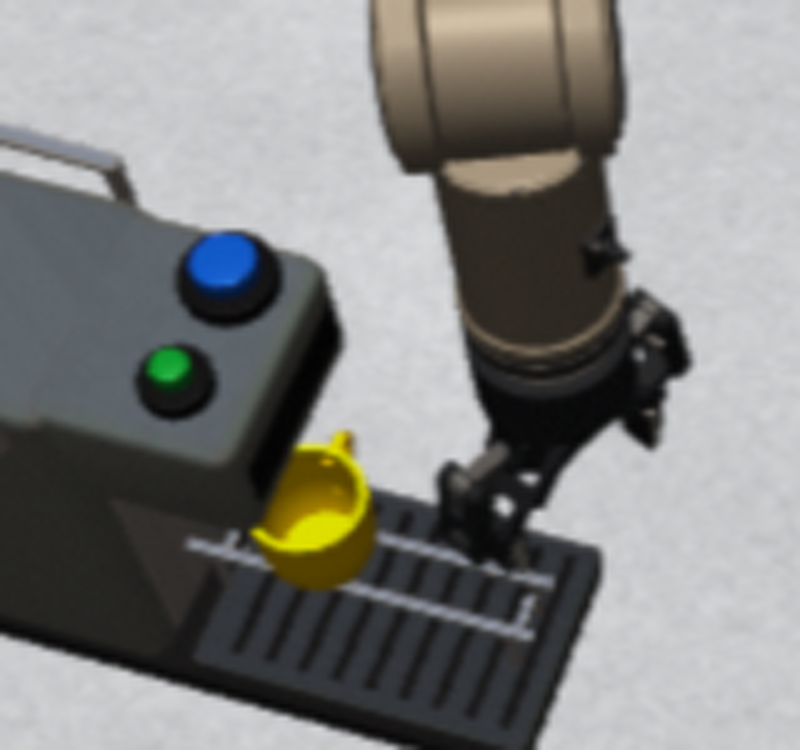

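Call:
jog_arm(
  series=[
    {"dp":[-1,-12,0],"twist":0,"gripper":0},
    {"dp":[-3,-24,0],"twist":0,"gripper":0},
    {"dp":[-5,-36,0],"twist":0,"gripper":0},
    {"dp":[-7,-46,0],"twist":0,"gripper":0},
    {"dp":[-7,-46,0],"twist":0,"gripper":0},
  ],
)

```text
time: 14.42
tool_pos: [0.5212, -0.0088, 0.0942]
ee_rot: [-179.9, -0.1, -131.2]
force: [-0.0, -1.1, 0.7]
width: 0.0854
```

```bash
python3 look.py 13
```

```text
14.5167 [ 0.52173514 -0.00509985  0.0942892 ] [ 1.79991280e+02  4.94603975e-03 -1.30939659e+02] [-0.58710379  0.40826185  0.20164436] tool in machine [-84.2 -43.8]
S 86 rim machine-frame min/max [-35.9 -34.6] [ 8.5 35.1]
```

View pics/s13.png

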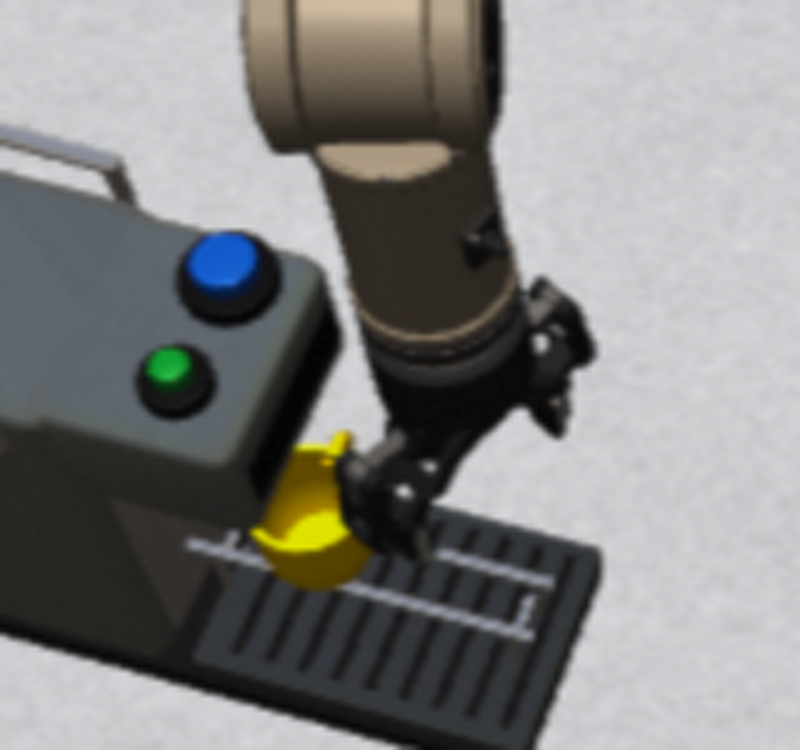

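Call:
jog_arm(
  series=[
    {"dp":[-1,-3,0],"twist":0,"gripper":0},
    {"dp":[-2,-6,0],"twist":0,"gripper":0},
    {"dp":[-3,-9,0],"twist":0,"gripper":0},
    {"dp":[-3,-12,0],"twist":0,"gripper":0},
    {"dp":[-3,-12,0],"twist":0,"gripper":0},
  ],
)

```text
time: 14.93
tool_pos: [0.5188, -0.0172, 0.0943]
ee_rot: [-180.0, -0.0, -130.9]
force: [0.1, 0.2, -0.3]
width: 0.0856
```

Call:
jog_arm(
  series=[
    {"dp":[0,-1,0],"twist":0,"gripper":0},
    {"dp":[-1,-3,0],"twist":0,"gripper":0},
    {"dp":[-1,-4,0],"twist":0,"gripper":0},
    {"dp":[-1,-4,0],"twist":0,"gripper":0},
  ],
)

```text
time: 15.27
tool_pos: [0.5179, -0.0203, 0.0944]
ee_rot: [180.0, 0.0, -130.8]
force: [-0.4, 0.0, 0.4]
width: 0.0851
```

```bash
python3 look.py 14
```

```text
15.3667 [ 0.5178183  -0.02020525  0.09429245] [ 1.79988363e+02  5.42912210e-03 -1.30814129e+02] [-0.70736845  0.19412863  0.18658958] tool in machine [-68.5 -43.5]
S 63 rim machine-frame min/max [-32.3 -36.6] [ 8.5 35.1]
```

View pics/s14.png

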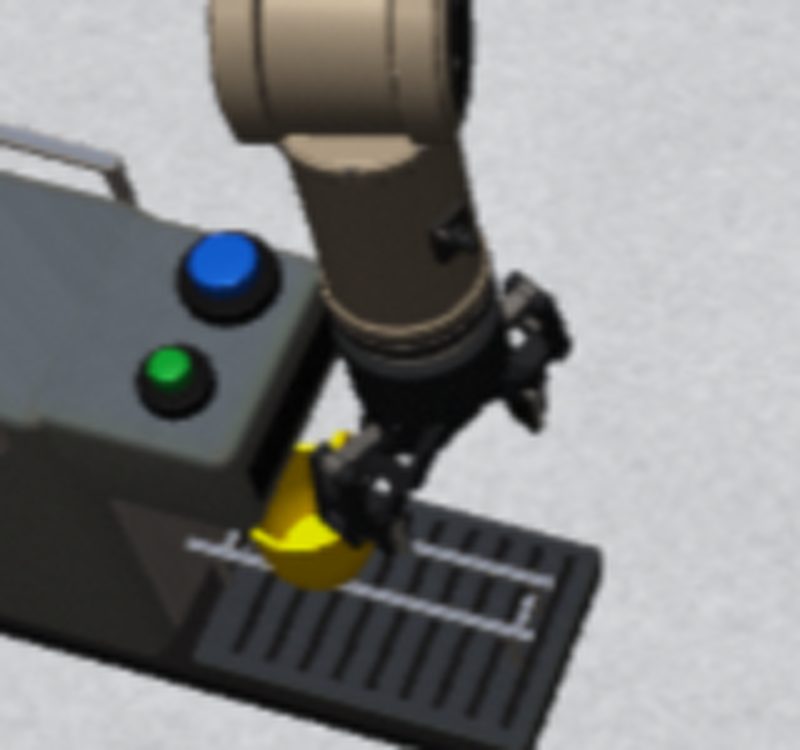

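Call:
jog_arm(
  series=[
    {"dp":[0,-1,0],"twist":0,"gripper":0},
    {"dp":[-1,-3,0],"twist":0,"gripper":0},
    {"dp":[-1,-4,0],"twist":0,"gripper":0},
    {"dp":[-1,-4,0],"twist":0,"gripper":0},
  ],
)

```text
time: 15.7
tool_pos: [0.517, -0.0244, 0.0945]
ee_rot: [-180.0, 0.0, -130.8]
force: [0.1, 1.4, 1.8]
width: 0.0855
```

```bash
python3 look.py 15
```

```text
15.8 [ 0.51698837 -0.02430755  0.09438768] [-1.79991970e+02  1.72710977e-02 -1.30823361e+02] [0.64683503 1.52549926 0.65894578] tool in machine [-64.4 -43.2]
S 63 rim machine-frame min/max [-28.8 -35.9] [ 8.5 34.5]
```

View pics/s15.png

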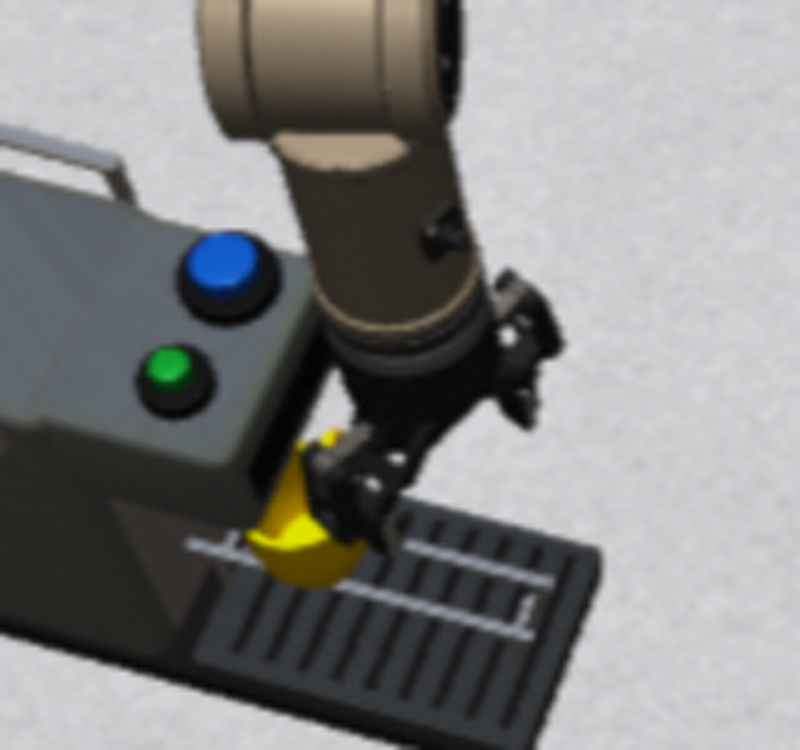

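Call:
jog_arm(
  series=[
    {"dp":[0,-1,0],"twist":0,"gripper":0},
    {"dp":[-1,-3,0],"twist":0,"gripper":0},
    {"dp":[-1,-4,0],"twist":0,"gripper":0},
    {"dp":[-1,-4,0],"twist":0,"gripper":0},
  ],
)

```text
time: 16.13
tool_pos: [0.5161, -0.027, 0.0945]
ee_rot: [180.0, 0.1, -130.7]
force: [-0.1, 4.4, 0.9]
width: 0.0855
```

```bash
python3 look.py 16
```

```text
16.2333 [ 0.5161253  -0.02706426  0.09446003] [ 1.79978121e+02  7.52423535e-02 -1.30726376e+02] [0.44409988 4.84009881 1.40072651] tool in machine [-61.5 -43.2]
S 54 rim machine-frame min/max [-25.5 -35.3] [ 9.8 33.9]
```

View pics/s16.png

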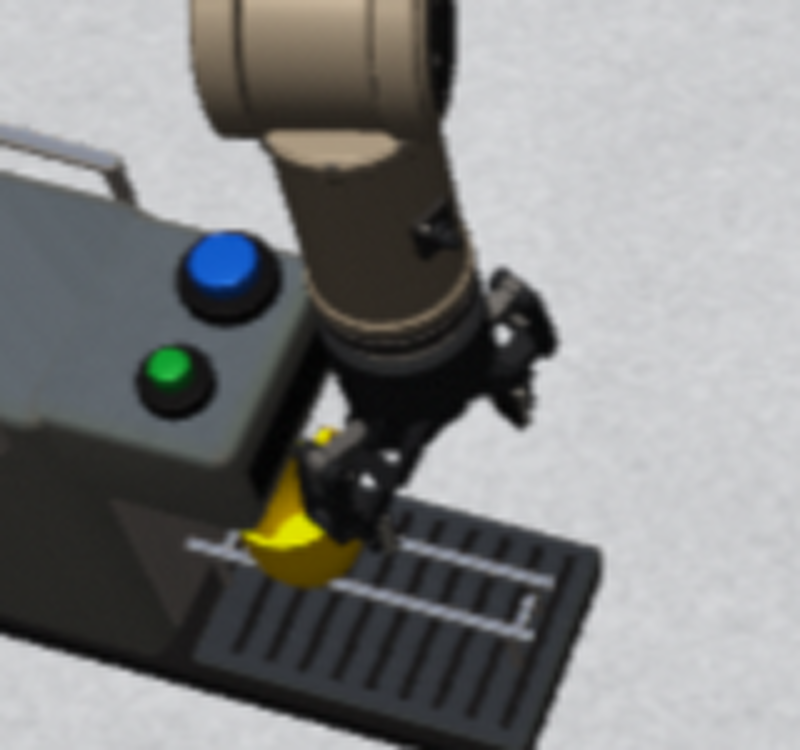

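Call:
jog_arm(
  series=[
    {"dp":[5,14,0],"twist":0,"gripper":0},
    {"dp":[8,35,0],"twist":0,"gripper":0},
    {"dp":[10,70,0],"twist":0,"gripper":0},
    {"dp":[12,105,0],"twist":0,"gripper":0},
    {"dp":[14,125,20],"twist":0,"gripper":0},
  ],
)

```text
time: 16.65
tool_pos: [0.526, 0.0988, 0.1105]
ee_rot: [179.6, -0.4, -130.7]
force: [-0.4, 1.3, -0.6]
width: 0.0854
```

```bash
python3 look.py 17; python3 ov.py 17 -3.5 0
```

```text
16.75 [0.53137609 0.10153302 0.11638556] [-179.90937606    0.28752358 -130.44125022] [0.5443438  0.30467447 0.94125626] tool in machine [-189.4  -63.5]
S 110 rim machine-frame min/max [-34.5 -35.3] [ 9.8 34.5]
T 45 rim machine-frame min/max [-35.5 -37.6] [-9.5 26.3]
```

View pics/ov17.png

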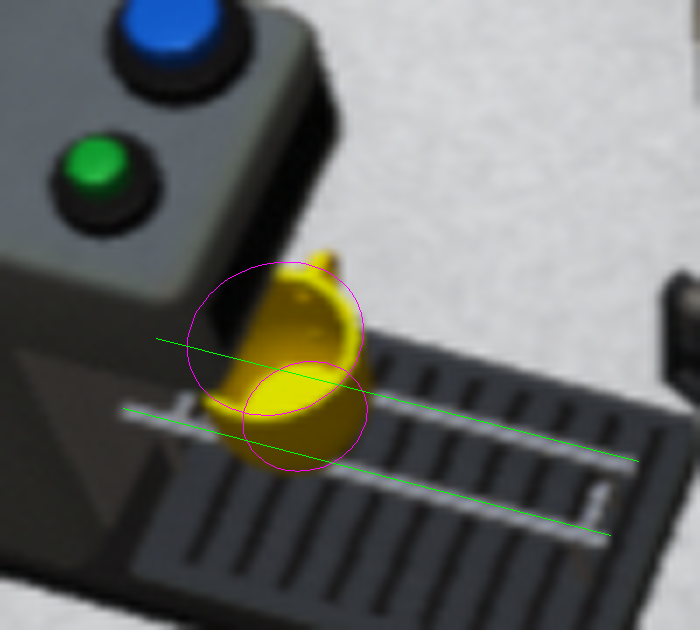

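View pics/t17.png

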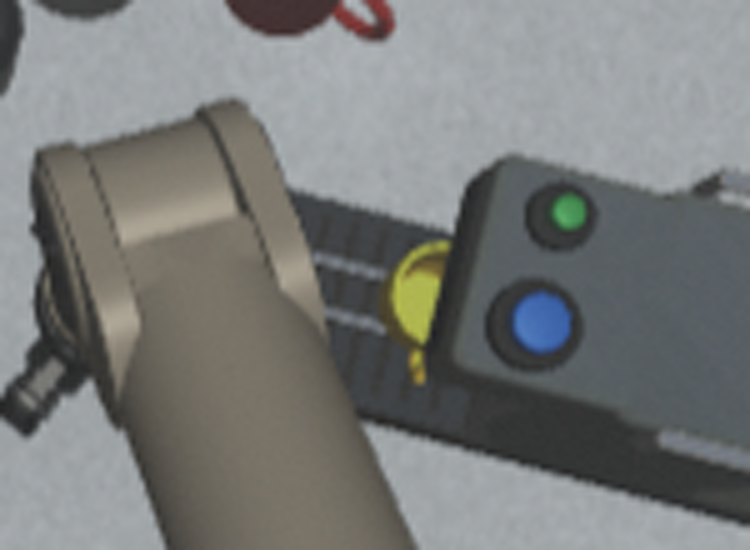

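Call:
jog_arm(
  series=[
    {"dp":[0,10,40],"twist":0,"gripper":0.5},
    {"dp":[0,10,80],"twist":0,"gripper":1},
    {"dp":[0,10,120],"twist":0,"gripper":1},
    {"dp":[0,10,160],"twist":0,"gripper":1},
    {"dp":[0,10,200],"twist":0,"gripper":1},
  ],
)

```text
time: 17.22
tool_pos: [0.5294, 0.1026, 0.3153]
ee_rot: [-179.9, -0.2, -131.1]
force: [1.1, 0.7, -0.1]
width: 0.0254
```

Call:
jog_arm(
  series=[
    {"dp":[0,0,30],"twist":-0.12,"gripper":1},
    {"dp":[5,-20,40],"twist":-0.24,"gripper":1},
    {"dp":[10,-45,40],"twist":-0.36,"gripper":1},
    {"dp":[15,-75,40],"twist":-0.48,"gripper":1},
    {"dp":[20,-105,40],"twist":-0.6,"gripper":1},
  ],
)

```text
time: 17.63
tool_pos: [0.5494, -0.0028, 0.3538]
ee_rot: [-179.9, -0.1, -165.8]
force: [0.5, -0.7, 0.9]
width: -0.0001
```

Call:
jog_arm(
  series=[
    {"dp":[3,-25,0],"twist":-0.12,"gripper":1},
    {"dp":[6,-50,0],"twist":-0.24,"gripper":1},
    {"dp":[9,-80,0],"twist":-0.36,"gripper":1},
    {"dp":[12,-105,0],"twist":-0.48,"gripper":1},
    {"dp":[15,-122,0],"twist":-0.54,"gripper":1},
  ],
)

```text
time: 18.05
tool_pos: [0.5628, -0.1279, 0.3533]
ee_rot: [-179.7, -0.1, 163.0]
force: [-0.6, -0.5, 0.2]
width: 0.0002
```

```bash
python3 look.py 18
```

```text
18.15 [ 0.56278474 -0.12880112  0.35295289] [-1.79637089e+02 -1.19232067e-01  1.63065077e+02] [-0.04168787 -0.59187937 -0.01455263] tool in machine [23.7 29.3]
S 113 rim machine-frame min/max [-34.5 -35.3] [ 8.5 35.1]
T 40 rim machine-frame min/max [-34.8 -29.4] [-10.1  26.3]
```

View pics/s18.png

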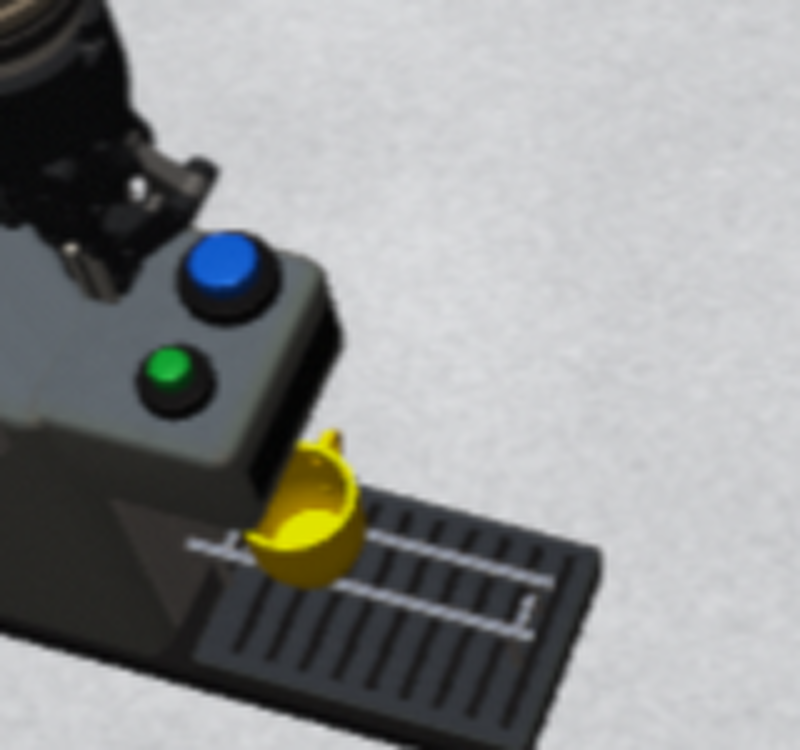

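Call:
jog_arm(
  series=[
    {"dp":[2,12,0],"twist":0,"gripper":1},
    {"dp":[2,12,-15],"twist":0,"gripper":1},
    {"dp":[2,12,-30],"twist":0,"gripper":1},
    {"dp":[2,12,-35],"twist":0,"gripper":1},
    {"dp":[2,12,-35],"twist":0,"gripper":1},
  ],
)

```text
time: 18.57
tool_pos: [0.5658, -0.1063, 0.3174]
ee_rot: [180.0, -0.3, 164.0]
force: [-0.1, -0.3, -0.2]
width: -0.0001
```

```bash
python3 look.py 19
```

```text
18.6667 [ 0.56689289 -0.10738059  0.3196531 ] [ 1.79979851e+02 -4.07709081e-04  1.63947378e+02] [0.00456077 0.21319911 0.39664356] tool in machine [ 2.  27.5]
S 121 rim machine-frame min/max [-34.5 -35.3] [ 9.8 34.5]
T 40 rim machine-frame min/max [-34.8 -29.4] [-10.1  26.3]
```

View pics/s19.png

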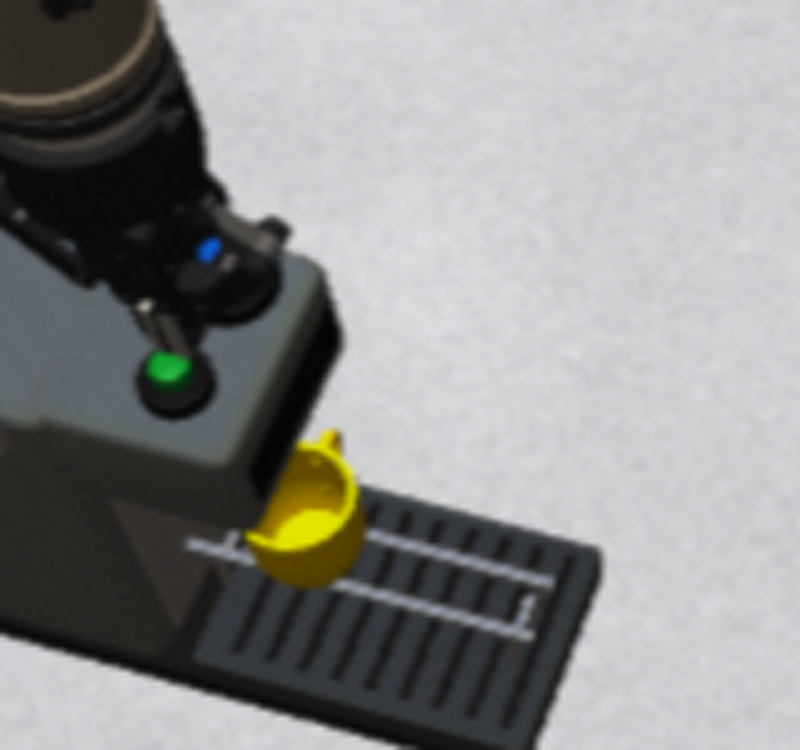

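Call:
jog_arm(
  series=[
    {"dp":[0,0,0],"twist":0,"gripper":1},
    {"dp":[0,0,0],"twist":0,"gripper":1},
    {"dp":[0,0,0],"twist":0,"gripper":1},
    {"dp":[0,0,0],"twist":0,"gripper":1},
  ],
)

```text
time: 19.0
tool_pos: [0.5671, -0.1084, 0.3199]
ee_rot: [180.0, 0.1, 163.9]
force: [0.7, -0.5, -0.7]
width: -0.0002
```

Call:
jog_arm(
  series=[
    {"dp":[-1,-4,0],"twist":0,"gripper":1},
    {"dp":[-2,-9,0],"twist":0,"gripper":1},
    {"dp":[-2,-9,-8],"twist":0,"gripper":1},
    {"dp":[-2,-9,-13],"twist":0,"gripper":1},
    {"dp":[-2,-9,-13],"twist":0,"gripper":1},
  ],
)

```text
time: 19.42
tool_pos: [0.5639, -0.1173, 0.3043]
ee_rot: [-180.0, -0.2, 163.8]
force: [-2.0, -0.3, -0.1]
width: -0.0001
```

```bash
python3 look.py 20
python3 - <<'E'
from h import *
crop(load("scene"),"z20",150,150,230,220,9)
E
```

```text
19.5167 [ 0.56454177 -0.1170534   0.305552  ] [ 1.79993871e+02 -8.72003876e-02  1.63874854e+02] [ 0.20700503  0.67264502 -1.44137797] tool in machine [11.9 27.8]
S 114 rim machine-frame min/max [-34.5 -35.3] [ 9.8 36.4]
T 41 rim machine-frame min/max [-34.8 -48.5] [-7.  26.3]
```

View pics/z20.png

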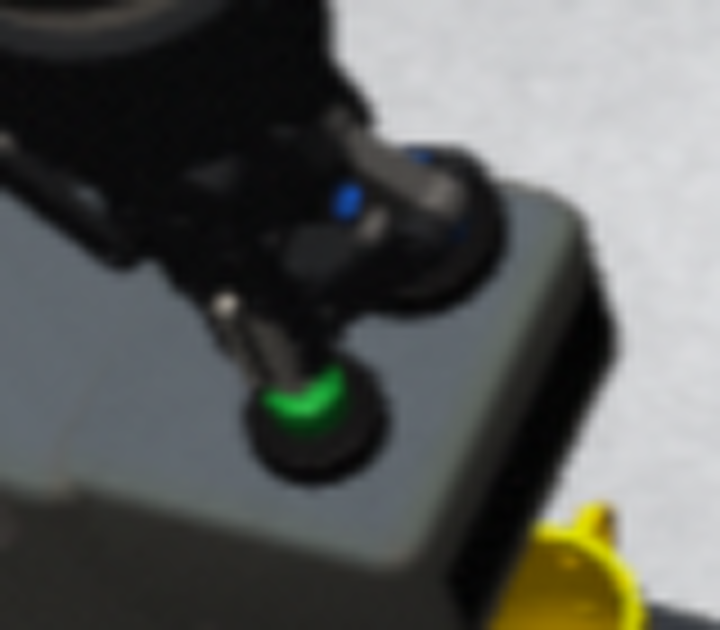

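Call:
jog_arm(
  series=[
    {"dp":[0,0,-5],"twist":0,"gripper":1},
    {"dp":[0,0,-9],"twist":0,"gripper":1},
    {"dp":[0,0,-12],"twist":0,"gripper":1},
    {"dp":[0,0,-12],"twist":0,"gripper":1},
  ],
)

```text
time: 19.9
tool_pos: [0.5648, -0.1172, 0.2937]
ee_rot: [180.0, -0.0, 163.9]
force: [0.2, 0.4, 1.8]
width: -0.0002
```

Call:
jog_arm(
  series=[
    {"dp":[0,0,-2],"twist":0,"gripper":1},
    {"dp":[0,0,-3],"twist":0,"gripper":1},
    {"dp":[0,0,-3],"twist":0,"gripper":1},
  ],
)

```text
time: 20.15
tool_pos: [0.5648, -0.1172, 0.2916]
ee_rot: [180.0, 0.0, 163.9]
force: [-1.6, 0.2, 3.1]
width: 0.0001
```

Call:
jog_arm(
  series=[
    {"dp":[0,0,-2],"twist":0,"gripper":1},
    {"dp":[0,0,-3],"twist":0,"gripper":1},
    {"dp":[0,0,-3],"twist":0,"gripper":1},
  ],
)

```text
time: 20.4
tool_pos: [0.5648, -0.1173, 0.2891]
ee_rot: [180.0, 0.0, 163.9]
force: [-1.5, 1.3, 4.8]
width: -0.0001
```

Call:
jog_arm(
  series=[
    {"dp":[0,0,-2],"twist":0,"gripper":1},
    {"dp":[0,0,-3],"twist":0,"gripper":1},
    {"dp":[0,0,-3],"twist":0,"gripper":1},
    {"dp":[0,0,-3],"twist":0,"gripper":1},
  ],
)

```text
time: 20.73
tool_pos: [0.5649, -0.1172, 0.2889]
ee_rot: [179.9, 0.2, 163.9]
force: [-4.5, 1.4, 13.2]
width: 0.0001
```

Call:
jog_arm(
  series=[
    {"dp":[0,0,5],"twist":0,"gripper":1},
    {"dp":[0,0,15],"twist":0,"gripper":1},
    {"dp":[0,0,40],"twist":0,"gripper":1},
    {"dp":[0,0,75],"twist":0,"gripper":1},
    {"dp":[0,0,100],"twist":0,"gripper":1},
  ],
)

```text
time: 21.15
tool_pos: [0.565, -0.1176, 0.3871]
ee_rot: [-180.0, 0.1, 163.8]
force: [0.5, -0.2, -0.3]
width: 0.0001
```

Call:
jog_arm(
  series=[
    {"dp":[-10,20,0],"twist":0,"gripper":1},
    {"dp":[-20,55,0],"twist":0,"gripper":1},
    {"dp":[-30,90,0],"twist":0,"gripper":1},
    {"dp":[-40,125,0],"twist":0,"gripper":1},
    {"dp":[-50,160,0],"twist":0,"gripper":1},
  ],
)

```text
time: 21.57
tool_pos: [0.5143, 0.0438, 0.385]
ee_rot: [-180.0, -0.0, 163.8]
force: [0.8, 0.1, -0.3]
width: 0.0001
```

Call:
jog_arm(
  series=[
    {"dp":[-10,20,0],"twist":0,"gripper":1},
    {"dp":[-20,50,0],"twist":0,"gripper":1},
    {"dp":[-20,70,0],"twist":0,"gripper":1},
    {"dp":[-20,70,0],"twist":0,"gripper":1},
    {"dp":[-20,70,0],"twist":0,"gripper":1},
  ],
)

```text
time: 21.98
tool_pos: [0.4947, 0.1139, 0.3849]
ee_rot: [-180.0, -0.0, 164.0]
force: [1.3, -0.4, -0.1]
width: 0.0001
```

```bash
python3 look.py 21; python3 ov.py 21 -5 0
python3 - <<'E'
from h import *
S=load("scene");P=cloud(S)
for c in "gb":
    m=mask(S,c)[150:210,160:220]; print(c,np.median(P[150:210,160:220,2][m>0]))
cv2.imwrite("pics/end.png",S["pixels"][:,:,::-1])
E
```

```text
22.0833 [0.49526542 0.11120611 0.38503058] [-1.79917874e+02  1.32301454e-02  1.63742918e+02] [ 1.60191903 -0.88012301  0.37251225] tool in machine [-188.9 -100.9]
S 110 rim machine-frame min/max [-34.5 -35.3] [ 9.8 34.5]
g 0.2859193995954404
b 0.2863551336200231
```

View pics/ov21.png

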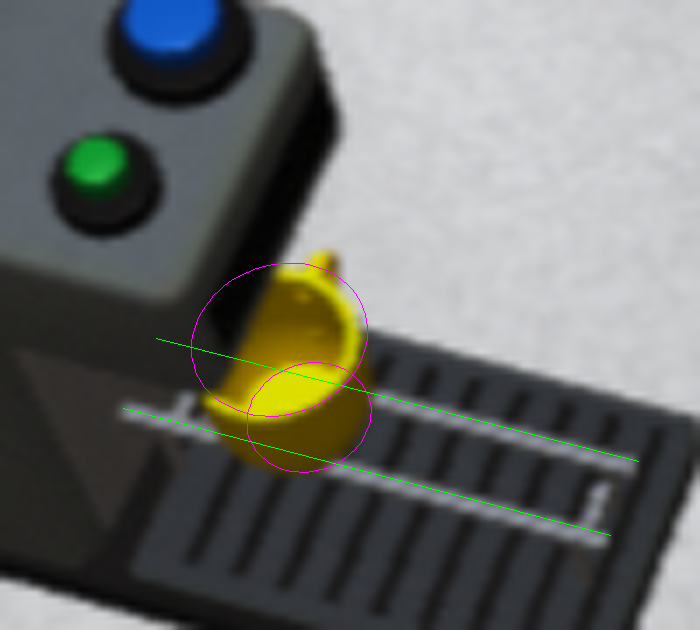

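View pics/end.png

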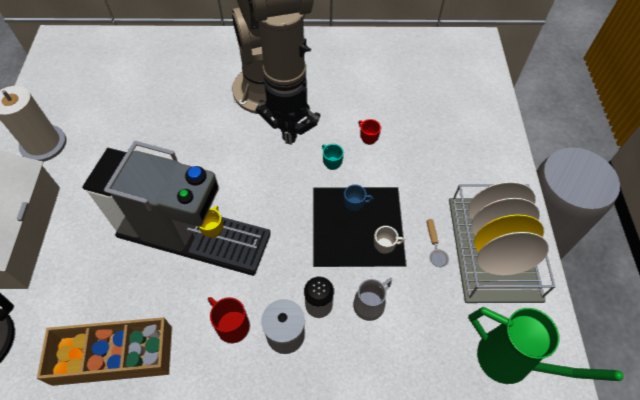

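The end picture shows the yellow cup upright under the head at scene (210,222), both buttons up, the arm clear and the other things in place.

```bash
python3 -c "
from rig import order;print(order.sign_off())"
```

```text
the job is handed in; nothing more can be done
None
```

The job is handed in. The yellow cup stands let go on both bars under the spout, and the small green button has been pressed. I got no verdict back.

- **Cup placing:** I gripped the cup by its sides and set it down on the front of the rest, about 92 mm in front of the spout. I let go there and eased it back with the back of the open finger.
- **Blocked push:** The hand met the brew head with about 5 N while the cup was still about 9.5 mm short. I turned the hand about 65° and pushed the cup the last 5 mm or so with the finger's corner, and the hand lightly touched the head again.
- **Button:** I pressed it at about 20 s on the robot's clock. Contact came at about the expected height. The force was about 5 N near full travel and reached 13 N against the stop at 6 mm.

**Last checks:**
- **Cup:** It stands upright on both bars, about 4.5 to 5.5 mm in front of the spout's axis by both cameras, against the 10 mm allowed. I could not see the spout itself, so this rests on the fitted machine position, where the two cameras disagree by about 1 mm along the bars and 3 mm across.
- **Machine and surroundings:** Both button tops are back at about 286 mm, so they are up. The arm is clear, and the other things look unmoved in the last picture.

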